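Safety test of the kiln's supply box

TASK

Do the safety check on the kiln's supply box: lift its cover off and lay it flat on the rubber mat, press the test button so that the lever drops, lift the lever fully back up so that it stays there, and seat the cover flush on its pins again. Put away the spare fuses left out on the bench as well, at any point in the job: the ones with blades in the long shallow tray, the stubby ones in the square wooden box. Leave the jar, the brush pot and the paint cup standing where they are.

Things in the scene. Friction and masses are not known exactly. Their poses are not given: they have to be found in the camera images.
- housing: kiln's grey supply box, fixed, open-topped: 150 (x) x 210 (y) x 94 mm high. Origin: centre of underside; robot side is -x. Walls 8 mm thick on the x sides, 23 mm on the y sides; inside, a deck 30 mm above the bench carries test button and lever. A steel pin (8 mm thick, 12 mm high, tapered) stands on the rim in the middle of each y side, at y = +92 and -92 mm.
- housing_rim (a point): centre of the box's opening at rim height, where the centre of the seated cover's underside belongs (94 mm above the bench)
- cover: loose grey cover plate of the box, 150 (x) x 210 (y) x 6 mm, 0.35 kg, with 12.5 mm through holes at y = +92 and -92 mm that drop over the pins (fits either way round). Origin: centre of its underside. In its middle stands a black grip rib, 18 mm thick (x), 80 mm long (y), its top 40 mm above the underside.
- cover_grip (a point): middle of the cover's grip rib, 30 mm above the cover's underside
- mat: thin black rubber mat fixed on the bench, 190 x 240 x 3 mm; origin: centre of its underside, y along its length
- test_button (a joint): travel of the test button: 0 up, 0.008 m fully down; springs back; about 6 N
- button_top (a point): centre of the top face of the test button, a grey round cap 26 mm across inside the box, 56 mm above the bench when up; its collar, 34 mm across, ends 10 mm below the cap's top
- lever (a joint): angle of the black reset lever inside the box: 0 = fully up (leaning 15 degrees beyond vertical, away from the robot side, where it stays by itself), 1.4 rad = dropped (25 degrees above level, towards the box's -x side). It falls to whichever side of vertical it is left on.
- lever_tip (a point): tip of the lever, 45 mm from its pivot; the lever is a paddle 24 mm wide (along the box's y) and 9 mm thick
- lever_pivot (a point): the lever's pivot, 44 mm above the bench, axis along the box's y
- tray: long shallow wooden tray for the bladed fuses, fixed, 120 (x) x 200 (y) x 30 mm high, walls and floor 5 mm; origin: centre of its underside
- bin: square deep wooden box for the stubby fuses, fixed, 140 x 140 x 55 mm high, walls and floor 6 mm; origin: centre of its underside
- jar: lidded ceramic jar, 100 mm across, 109 mm high; a bystander. Origin: centre of its underside
- brush_pot: ceramic pot with brushes, 84 mm across, 195 mm high with the brushes; a bystander. Origin: centre of its underside
- paint_cup: small ceramic paint cup, 60 mm across, 50 mm high; a bystander. Origin: centre of its underside
- blade0: bladed fuse (may be absent): white ceramic block 42 x 24 x 24 mm with a flat steel blade, 19 mm long, 16 mm high and 5 mm thick, at each end, 80 mm overall along x, 0.12 kg. Origin: centre of its underside, z up as first laid
- blade1: bladed fuse (may be absent): white ceramic block 42 x 24 x 24 mm with a flat steel blade, 19 mm long, 16 mm high and 5 mm thick, at each end, 80 mm overall along x, 0.12 kg. Origin: centre of its underside, z up as first laid
- blade2: bladed fuse (may be absent): white ceramic block 42 x 24 x 24 mm with a flat steel blade, 19 mm long, 16 mm high and 5 mm thick, at each end, 80 mm overall along x, 0.12 kg. Origin: centre of its underside, z up as first laid
- stub0: stubby fuse (may be absent): square white ceramic bar 40 (x) x 20 x 20 mm with steel end caps and no blades, 0.06 kg. Origin: centre of its underside, z up as first laid
- stub1: stubby fuse (may be absent): square white ceramic bar 40 (x) x 20 x 20 mm with steel end caps and no blades, 0.06 kg. Origin: centre of its underside, z up as first laid
- stub2: stubby fuse (may be absent): square white ceramic bar 40 (x) x 20 x 20 mm with steel end caps and no blades, 0.06 kg. Origin: centre of its underside, z up as first laid
Things that resemble listed ones, but are neither listed nor needed, are in the scene too. Leave any blue or red look-alike of the stub0 alone.

How it is judged (in metres and radians):
On the way, in this order (a step that is already met when the one before it is completed fails the run):
1. the cover lies flat on the mat (centre within 6 cm of the mat's), let go (horizontal distance between cover and mat below 0.06 m and height (world z) of cover below 0.012 m and angle between cover's own z axis and vertical below 0.08 rad and contact force between the fingers and cover below 0.5 N), for 0.2 s.
2. the test button is pressed (over 3 mm) while the lever is still up (value of joint test_button above 0.003 m and value of joint lever below 0.9 rad).
3. the lever has dropped (value of joint lever above 1.25 rad), for 0.1 s.
4. the lever is fully up again and stays there, let go (value of joint lever below 0.08 rad and contact force between the fingers and lever below 0.3 N), for 0.3 s.
At the end, for the whole second after the job is handed in: The cover is seated on both pins (centre within 5 mm, underside within 3 mm of the rim, level), the lever beneath is fully up (under 0.08 rad), every bladed fuse lies in the long tray and every stubby fuse in the square box, all at rest and let go (value of joint lever below 0.08 rad and horizontal distance between cover and housing_rim below 0.005 m and z of cover in the frame of housing_rim below 0.003 m and angle between the y axis of cover and the y axis of housing, either way round below 0.06 rad and angle between cover's own z axis and vertical below 0.04 rad and linear speed of each of cover, blade0, blade1, blade2, stub0, stub1, stub2 below 0.02 m/s and x of blade0 in the frame of tray between -0.055 and 0.055 m and y of blade0 in the frame of tray between -0.095 and 0.095 m and z of blade0 in the frame of tray between 0 and 0.04 m and x of blade1 in the frame of tray between -0.055 and 0.055 m and y of blade1 in the frame of tray between -0.095 and 0.095 m and z of blade1 in the frame of tray between 0 and 0.04 m and x of blade2 in the frame of tray between -0.055 and 0.055 m and y of blade2 in the frame of tray between -0.095 and 0.095 m and z of blade2 in the frame of tray between 0 and 0.04 m and x of stub0 in the frame of bin between -0.066 and 0.066 m and y of stub0 in the frame of bin between -0.066 and 0.066 m and z of stub0 in the frame of bin between 0 and 0.06 m and x of stub1 in the frame of bin between -0.066 and 0.066 m and y of stub1 in the frame of bin between -0.066 and 0.066 m and z of stub1 in the frame of bin between 0 and 0.06 m and x of stub2 in the frame of bin between -0.066 and 0.066 m and y of stub2 in the frame of bin between -0.066 and 0.066 m and z of stub2 in the frame of bin between 0 and 0.06 m); the robot touches nothing.
It fails at once if the lidded jar is knocked over or pushed more than 6 cm (angle between jar's own z axis and vertical above 0.7 rad or distance of jar from where it was at the start of the episode above 0.06 m).
It fails at once if the brush pot is knocked over or pushed more than 6 cm (angle between brush_pot's own z axis and vertical above 0.7 rad or distance of brush_pot from where it was at the start of the episode above 0.06 m).
It fails at once if the paint cup is knocked over or pushed more than 6 cm (angle between paint_cup's own z axis and vertical above 0.7 rad or distance of paint_cup from where it was at the start of the episode above 0.06 m).
Of blade0, stub0, blade1, stub1, blade2, stub2 only 3 to 5 are there at a start; the rules pass over those that are not, and their reading is None.
At some moment in a run one of blade0, stub0, blade1, stub1, blade2, stub2 may be knocked a few centimetres aside while the robot is not near it.
Once in a run the grip may slacken for a moment while it holds something.
It also fails if it takes over 210 s, if anything falls off the work surface, if the arm or the gripper's body presses on something with over 40 N, if the wrist force passes 120 N, or if a joint passes its speed limit or range.

ROBOT

A 6-joint arm with a two-finger parallel gripper is mounted at the origin on the work surface. World frame = base frame: x ahead of the robot, y to its left, z up, the work surface at z = 0. Lengths are in mm, angles in rad, forces in N, time in s.
With the tool pointing down it reaches from about 350 to 975 mm from the base axis. Payload 7.1 kg.
Tool frame: the origin (TCP) lies at the very end of the fingers, on their centre line; the grasp point (between the pads) lies 19 mm behind it (ctrl.grip_point_offset is the distance from the TCP to the grasp point, in mm); z points along the fingers, y is the direction in which the jaws open and shut (so a half turn about z gives the same grasp; the last joint's range is limited). The gripper opens to 88 mm and grips with 3 to 60 N. Pads are 20 mm wide; open, the fingers measure 115 mm over their backs; the gripper's body (75 mm by 178 mm) begins 61 mm behind the grasp point.
Start: joints at [-1.285, 0.423, 1.63, -0, 1.089, -0.019], TCP at [187.582, -596.169, 222.675] pointing down, gripper open.
Joint ranges: [-3, 3], [-0.9, 2.11], [0.09, 2.58], [-1.31, 4.45], [0.11, 2.69], [-2.54, 2.54]. Speed limits (rad/s): [2.39, 2.39, 3.01, 3.14, 3.14, 3.14].

INTERFACE

Orientations are given as a rotation vector (axis times angle).
In Python, from workcell import ctrl gives the robot as it stands.
- The arm moves only by the tool move_arm, never from a script. Its argument "increments" is one flat list of numbers, 5 for each row, row after row: the closure in counts, from 0 (fully open) to 255 (shut), then the shift along the tool's x, y, z in mm, then the turn about the tool's z in degrees. In form: [grip, dx, dy, dz, yaw, grip, dx, dy, dz, yaw, ...]. A call has 1 to 12 rows; each row is the pose to reach, as a shift and turn from the pose measured when the call began, along the tool's axes at that moment; what a row does not reach only later rows make up. A row lasts 1/8 s, in which the tool goes at most 62.5 mm and 10.7 degrees, less where a joint would pass 70% of its speed; a pose out of reach is approached as far as the arm can. A call with a gripper value outside its range is refused whole. The fingers move at their own pace and stop on an object; the grip force is fixed at half the most. Time passes only in rows, so rows that repeat a pose let the fingers close. It gives the time, the measured TCP pose, the force and the opening at its end, in the units of the state.
- ctrl.get_obs(): the state, without advancing time (a new reading comes with each control period).
- ctrl.get_image(name): name is "scene" or "top" or "wrist"; returns a dict with "frame" (384x512x3 uint8, red, green, blue), "vertical_fov" (degrees; the focal length in pixels is half the picture's height over the tangent of half this angle, whatever the lens; pixels are square), "cx", "cy" (the principal point, pixels), "pose" (4x4, takes a point from camera to world coordinates); the wrist camera has in their place "mount" (4x4, takes a point from camera to tool coordinates, whose origin is the TCP and whose axes are the flange's). Camera axes: x right, y down, z forward; pixel columns grow to the right and rows downward; lengths in mm; the calibration is good to about 2 mm. A picture is of the moment at which its call begins: read the wrist's pose just before it. There is no depth.
- ctrl.close_job(): hands the job in, once; it reports no verdict.
The state is a dict: "t": time; "qpos": joint angles; "qvel": joint speeds; "joint_torque": joint torques, N m; "ee_pos": TCP position; "orientation": TCP orientation; "ft_force": force on the tool from outside, world axes, zero at the start; "moment": the same for the moment, N m; "width": finger opening in mm.
Only numpy, scipy, OpenCV 4.12 (cv2) and the standard library are available. Lean on these libraries where they do the work, as an engineer would, in place of code of your own. Each camera call takes 0.05 s, during which the arm holds its last target.

## Working session

There is one attempt and no reset: what is moved stays moved. The work goes in short steps, Python scripts to look and compute and a tool call to move; the robot and the scene stay as the last step left them, time stands still between calls to the robot, and variables do not carry over. Pictures are saved under pics/ and viewed, and the job is handed in when it is done.

Besides the shell and the picture viewer there is one more tool, called after "Request:" as name(argument=value, ...) on one line, values as JSON. move_arm: Moves the arm, as the interface text tells. Its arguments: {"type":"object","properties":{"increments":{"type":"array","items":{"type":"number"}}},"required":["increments"]}

```bash
ls; mkdir -p pics
python3 - <<'E'
from workcell import ctrl
import cv2
o=ctrl.get_obs();print(o)
for n in ["scene","top","wrist"]:
    im=ctrl.get_image(n);cv2.imwrite(f"pics/{n}0.png",im["frame"][:,:,::-1]);print(n,im["vertical_fov"],im["cx"],im["cy"],im.get("pose",im.get("mount")))
E
```

```text
pics
{'t': 0.0, 'qpos': array([-1.28499419e+00,  4.23831411e-01,  1.63066777e+00,  8.49043427e-06,
        1.08859379e+00, -1.89945445e-02]), 'qvel': array([-1.65520593e-04, -6.06260705e-04,  7.51420957e-04,  2.91499696e-04,
        7.60770405e-05,  8.27189222e-05]), 'joint_torque': array([-1.38640051e-03, -5.44627833e+01, -2.73665464e+01,  6.42452762e-02,
        2.28160765e-02, -1.29340583e-04]), 'ee_pos': array([ 187.43881037, -595.6616347 ,  221.91631609]), 'orientation': array([-3.10371125e+00, -4.76690368e-01,  3.01610913e-04]), 'ft_force': array([-0.18026813, -0.10940456, -0.00178997]), 'moment': array([-0.02637172, -0.01206454, -0.014729  ]), 'width': 87.76187561616685}
scene 47.887221740038314 256.239909956818 184.76574878667304 [[ 5.16634570e-01  7.39667982e-01 -4.31253983e-01  9.79497220e+02]
 [ 8.56142019e-01 -4.40124594e-01  2.70760383e-01 -2.89010804e+02]
 [ 1.04673015e-02 -5.09098830e-01 -8.60644420e-01  9.81505947e+02]
 [ 0.00000000e+00  0.00000000e+00  0.00000000e+00  1.00000000e+00]]
top 47.17784920104597 256.6102572924097 193.8299918956002 [[ 7.98056312e-04 -9.97688470e-01  6.79490932e-02  4.26884369e+02]
 [-9.99954146e-01 -1.44461599e-03 -9.46674876e-03  5.93891282e+00]
 [ 9.54302644e-03 -6.79384225e-02 -9.97643875e-01  1.38639639e+03]
 [ 0.00000000e+00  0.00000000e+00  0.00000000e+00  1.00000000e+00]]
wrist 63.01762280671109 257.91616530723985 193.95584608317554 [[-4.00648447e-04 -9.56063479e-01 -2.93159449e-01  8.13575475e+01]
 [ 9.99998830e-01 -8.15782811e-04  1.29380845e-03 -4.08931483e-01]
 [-1.47611745e-03 -2.93158588e-01  9.56062688e-01 -1.61252115e+02]
 [ 0.00000000e+00  0.00000000e+00  0.00000000e+00  1.00000000e+00]]
```

View pics/scene0.png

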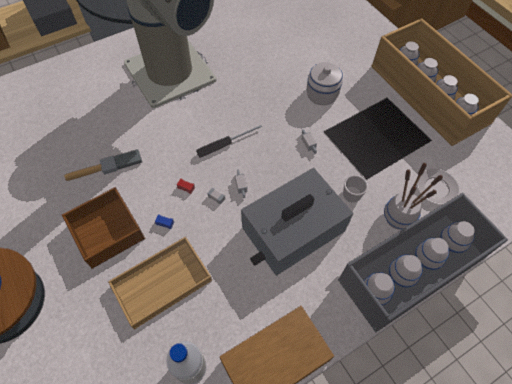

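View pics/top0.png

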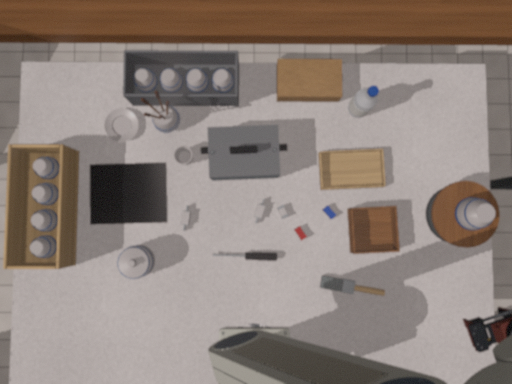

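View pics/wrist0.png

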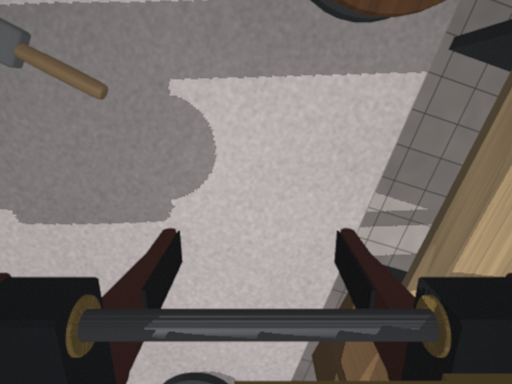

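The top view shows the housing with its cover on at (244,152) and the mat at (128,193). The tray is at (351,169) and the bin at (374,230). Bladed fuses are at (187,215) and (262,210), and a white stub is at (286,210). The red (300,232) and blue (330,211) ones are look-alikes, so I'll leave them alone. The cup is at (184,155), the pot at (165,118) and the jar at (135,262).

```bash
cat > h.py <<'E'
import numpy as np, cv2, json
from scipy.spatial.transform import Rotation as R
from workcell import ctrl
def K(im):
    f=im["frame"].shape[0]/2/np.tan(np.radians(im["vertical_fov"]/2)); return f,im["cx"],im["cy"]
def campose(im,obs=None):
    if "pose" in im: return np.array(im["pose"])
    T=np.eye(4);T[:3,:3]=R.from_rotvec(obs["orientation"]).as_matrix();T[:3,3]=obs["ee_pos"]
    return T@np.array(im["mount"])
def ray(im,P,uv):
    f,cx,cy=K(im);d=np.array([(uv[0]-cx)/f,(uv[1]-cy)/f,1.]);return P[:3,3],P[:3,:3]@d
def onplane(im,P,uv,z):
    o,d=ray(im,P,uv);return (o+d*(z-o[2])/d[2])
def proj(im,P,X):
    f,cx,cy=K(im);c=P[:3,:3].T@(np.array(X)-P[:3,3]);return np.array([cx+f*c[0]/c[2],cy+f*c[1]/c[2]])
def shot(n,fn=None):
    o=ctrl.get_obs();im=ctrl.get_image(n)
    if fn: cv2.imwrite("pics/"+fn,im["frame"][:,:,::-1])
    return im,campose(im,o),o
def crop(im,x0,y0,x1,y1,s,fn):
    c=im["frame"][y0:y1,x0:x1,::-1];cv2.imwrite("pics/"+fn,cv2.resize(c,None,fx=s,fy=s,interpolation=cv2.INTER_CUBIC))
def rel(o,target,yaw=None):
    """world target -> tool shift; yaw: desired world angle (deg) of the jaw axis (y)"""
    M=R.from_rotvec(o["orientation"]).as_matrix()
    d=M.T@(np.array(target)-o["ee_pos"])
    jy=np.degrees(np.arctan2(M[1,1],M[0,1]))
    print("shift",d.round(1),"jaw angle now",round(jy,2))
    if yaw is not None:
        t=(yaw-jy+90)%180-90; print("turn about tool z",round(-t,2),"or",round(-t+180*np.sign(t),2), "q6",np.degrees(o["qpos"][5]).round(1))
    return d
E
python3 - <<'E'
from h import *
im,P,o=shot("top")
crop(im,170,100,350,250,4,"c1.png")
im2,P2,o=shot("scene")
crop(im2,140,80,390,280,3,"c2.png")
hsv=cv2.cvtColor(im["frame"],cv2.COLOR_RGB2HSV)
def show(n,m,zs):
    cs,_=cv2.findContours(m,cv2.RETR_EXTERNAL,cv2.CHAIN_APPROX_NONE)
    for c in cs:
        if cv2.contourArea(c)>30:
            r=cv2.minAreaRect(c)
            print(n,np.round(r[0],1),np.round(r[1],1),round(r[2],1),onplane(im,P,r[0],zs).round(1))
v=hsv[:,:,2]
roi=np.zeros_like(v);roi[100:280,80:420]=255
show("dark",((v<60)*255).astype(np.uint8)&roi,3)
show("wood",((hsv[:,:,1]>90)*255).astype(np.uint8)&roi,30)
print(o["t"])
E
```

```text
dark [123.5 194. ] [58. 65.] 90.0 [520.  411.4   3. ]
dark [243. 149.] [ 6. 26.] 90.0 [663.7  36.1   3. ]
wood [300.3 232.7] [11.9  5.8] 56.3 [ 399.7 -141.4   30. ]
wood [329.2 211.8] [11.5  5.5] 49.4 [ 463.9 -231.2   30. ]
wood [373.4 229.3] [44.3 47.8] 86.8 [ 410.1 -367.1   30. ]
wood [351.7 168.9] [35.7 61.9] 86.8 [ 597.3 -302.5   30. ]
0.2
```

View pics/c1.png

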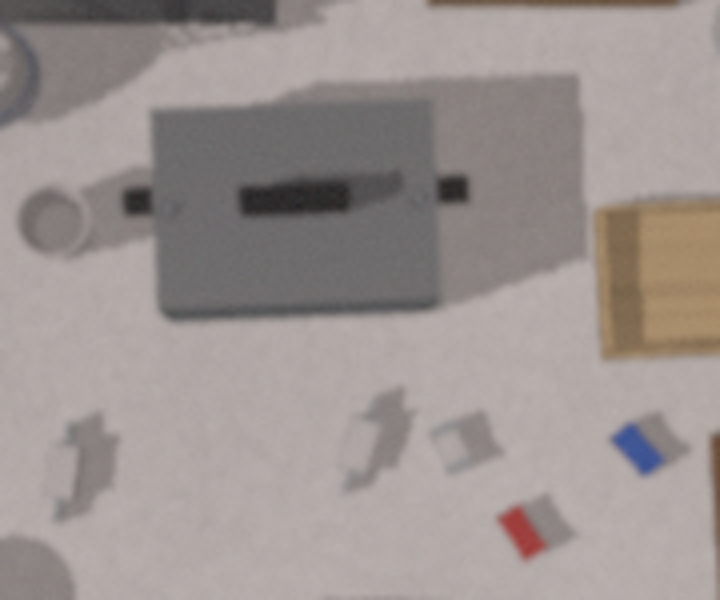

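View pics/c2.png

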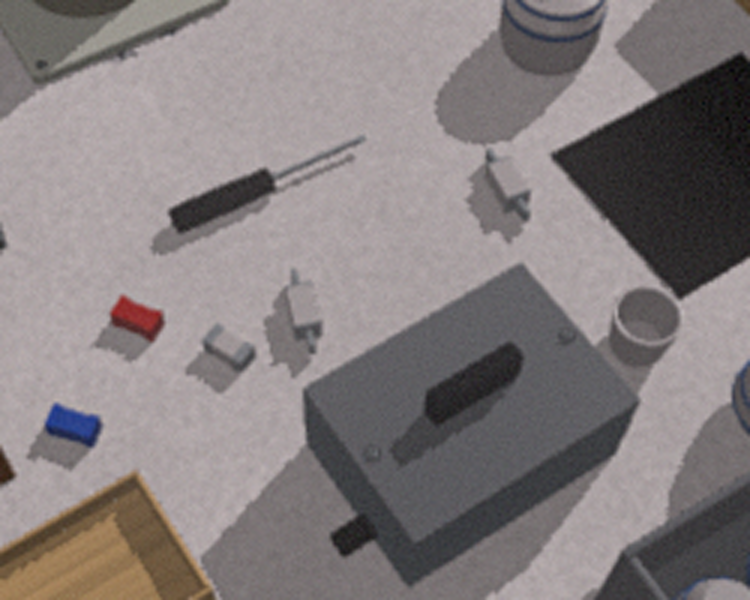

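Only three loose white fuses show: two with blades, at crop (72,465) and (365,435), and one stub with steel caps at (460,445). Next I'll measure everything roughly.

Run:
```python
from h import *
im,P,o=shot("top")
for n,uv,z in [("blA",(262,210),20),("blB",(187,216),20),("stub",(285,211),20),("rib",(243.5,150),134),("pinL",(213.2,152.3),100),("pinR",(275,150.2),100),("cup",(184,155),50),("jar",(135,262),109),("pot",(165,118),100),("coverTL",(208,128.5),100),("coverTR",(278,126),100),("coverBR",(279.5,174.5),100),("coverBL",(211,176),100)]:
    print(n,onplane(im,P,uv,z).round(0))
g=cv2.cvtColor(im["frame"],cv2.COLOR_RGB2GRAY)
m=((g<75)*255).astype(np.uint8);m[:140]=0;m[240:]=0;m[:,:80]=0;m[:,180:]=0
m=cv2.morphologyEx(m,cv2.MORPH_OPEN,np.ones((5,5)))
c=max(cv2.findContours(m,0,1)[0],key=cv2.contourArea);r=cv2.minAreaRect(c)
pts=np.array([onplane(im,P,p,3) for p in cv2.boxPoints(r)]);print("mat",pts.round(0),pts.mean(0).round(1),[np.linalg.norm(pts[i]-pts[i-1]).round() for i in range(4)])
s=hsv=cv2.cvtColor(im["frame"],cv2.COLOR_RGB2HSV)[:,:,1]
for n,(x0,x1,y0,y1,z) in {"tray":(310,395,140,198,30),"bin":(340,410,198,260,55)}.items():
    m=np.zeros_like(s);m[y0:y1,x0:x1]=(s[y0:y1,x0:x1]>80)*255
    m=cv2.morphologyEx(m,cv2.MORPH_OPEN,np.ones((5,5)))
    c=max(cv2.findContours(m,0,1)[0],key=cv2.contourArea);r=cv2.minAreaRect(c)
    pts=np.array([onplane(im,P,p,z) for p in cv2.boxPoints(r)]);print(n,pts.round(0),pts.mean(0).round(1),[np.linalg.norm(pts[i]-pts[i-1]).round() for i in range(4)])
rel(ctrl.get_obs(),[340,0,250],90)
```

```text
blA [470. -24.  20.]
blB [451. 209.  20.]
stub [467. -95.  20.]
rib [638.  32. 134.]
pinL [637. 122. 100.]
pinR [644. -60. 100.]
cup [637. 216.  50.]
jar [317. 343. 109.]
pot [739. 265. 100.]
coverTL [708. 138. 100.]
coverTR [716. -70. 100.]
coverBR [572. -74. 100.]
coverBL [567. 128. 100.]
mat [[613. 524.   3.]
 [622. 288.   3.]
 [436. 278.   3.]
 [427. 512.   3.]] [524.5 400.5   3. ] [np.float64(186.0), np.float64(236.0), np.float64(186.0), np.float64(234.0)]
tray [[ 650. -202.   30.]
 [ 660. -400.   30.]
 [ 545. -404.   30.]
 [ 536. -206.   30.]] [ 597.8 -302.8   30. ] [np.float64(114.0), np.float64(199.0), np.float64(115.0), np.float64(198.0)]
bin [[ 474. -284.   55.]
 [ 483. -431.   55.]
 [ 348. -436.   55.]
 [ 339. -290.   55.]] [ 410.8 -360.4   55. ] [np.float64(135.0), np.float64(147.0), np.float64(135.0), np.float64(146.0)]
shift [ 324.3 -522.8  -27.3] jaw angle now -72.53
turn about tool z 17.47 or -162.53 q6 -1.1
```

Run:
```python
from h import *
rel(ctrl.get_obs(),[490,-60,240],90)
```

```text
shift [ 449.4 -420.5  -17.4] jaw angle now -72.53
turn about tool z 17.47 or -162.53 q6 -1.1
```

Request:
move_arm(increments=[0, 45, -42, -17, 2, 0, 90, -84, -17, 4, 0, 135, -126, -17, 6, 0, 180, -168, -17, 8, 0, 225, -210, -17, 10, 0, 270, -252, -17, 12, 0, 315, -294, -17, 14, 0, 360, -336, -17, 16, 0, 405, -378, -17, 17.5, 0, 449, -420, -17, 17.5, 0, 449, -420, -17, 17.5, 0, 449, -420, -17, 17.5])

```text
t: 1.8
ee_pos: [489.4, -60.7, 239.4]
orientation: [-3.141, -0.001, 0.001]
ft_force: [0.2, -0.2, 0.2]
width: 87.7
```

Run:
```python
from h import *
im,P,o=shot("wrist","w1.png"); print(o["t"],o["ee_pos"],o["ft_force"])
```

```text
1.8 [489.35793571 -60.65485183 239.43618517] [ 0.15827824 -0.15792743  0.19018642]
```

View pics/w1.png

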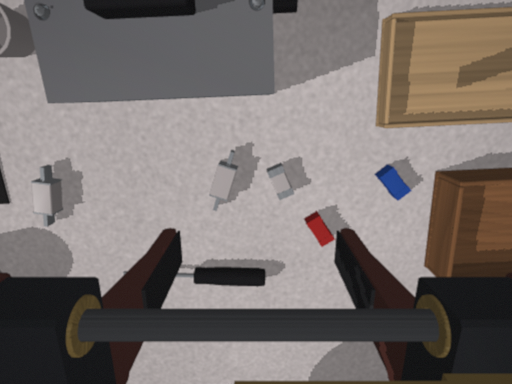

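The wrist view shows blade A at (224,180), the white stub at (281,181), blade B at (43,196), blue at (393,182) and red at (319,229).

Run:
```python
from h import *
im,P,o=shot("wrist")
crop(im,190,130,320,230,6,"c3.png")
crop(im,10,150,100,240,6,"c4.png")
```

```text
(no output)
```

View pics/c3.png

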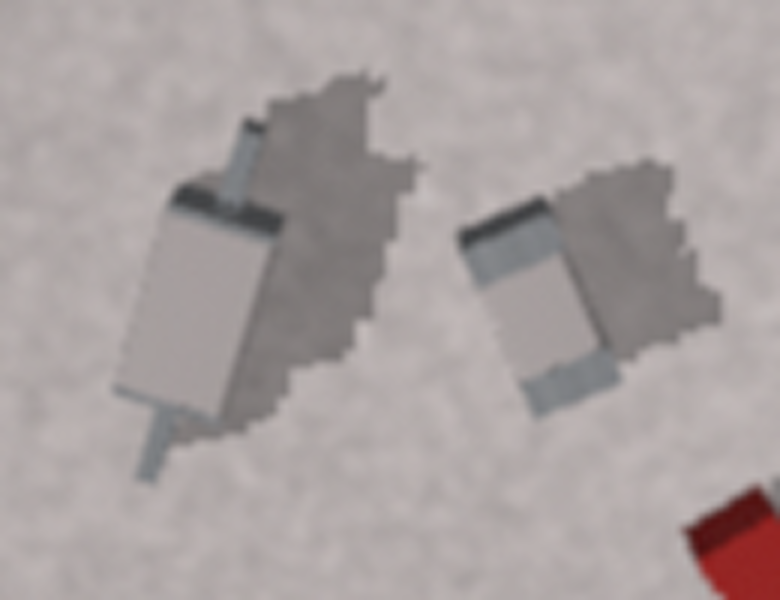

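View pics/c4.png

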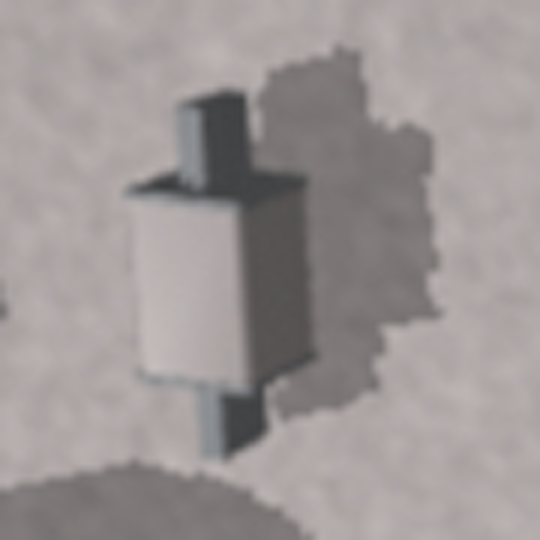

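Run:
```python
from h import *
im,P,o=shot("wrist")
def f(n,x0,y0,pts,z):
    w=np.array([onplane(im,P,(x0+(p[0]+.5)/6-.5,y0+(p[1]+.5)/6-.5),z) for p in pts])
    c=w.mean(0);L=(w[0]+w[1]-w[2]-w[3])/2;W=(w[1]+w[2]-w[0]-w[3])/2
    print(n,c.round(1),"L",np.linalg.norm(L).round(1),"W",np.linalg.norm(W).round(1),"long ang",np.degrees(np.arctan2(L[1],L[0])).round(1),"w ang",np.degrees(np.arctan2(W[1],W[0])).round(1))
    return c
s=f("stub",190,130,[(468,248),(553,212),(620,378),(537,418)],20)
a=f("A",190,130,[(172,205),(283,235),(222,420),(112,390)],24)
b=f("B",10,150,[(130,195),(240,205),(248,390),(140,372)],24)
rel(o,[s[0],s[1],60],-65)
```

```text
stub [469.1 -89.7  20. ] L 39.4 W 19.3 long ang 22.3 w ang -64.8
A [470.7 -17.3  24. ] L 42.0 W 23.6 long ang -19.4 w ang -106.0
B [450.  212.3  24. ] L 40.5 W 22.5 long ang -9.0 w ang -98.1
shift [-19.9  28.1 179.6] jaw angle now -90.12
turn about tool z -25.12 or 154.88 q6 81.5
```

Request:
move_arm(increments=[100, -20, 28, 40, -10, 100, -20, 28, 100, -20, 100, -20, 28, 150, -24, 100, -20, 28, 190, -24, 100, -20, 28, 190, -24, 100, -20, 28, 190, -24])

```text
t: 2.7
ee_pos: [469.6, -90.6, 50.7]
orientation: [3.074, 0.647, 0.001]
ft_force: [-0.6, -0.4, -0.5]
width: 53.3
```

Run:
```python
from h import *
im,P,o=shot("wrist","w2.png")
rel(o,[469.1,-89.7,3],-66)
```

```text
shift [-0.1 -1.  47.7] jaw angle now -66.23
turn about tool z -0.23 or 179.77 q6 53.9
```

View pics/w2.png

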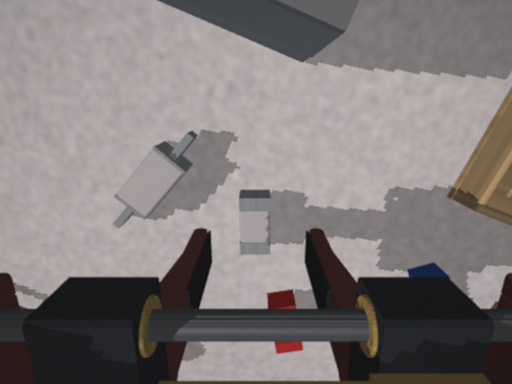

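The stub is aligned between the fingers at (255,222) and is white with steel caps. Descending now.

Request:
move_arm(increments=[100, 0, -1, 30, 0, 100, 0, -1, 46, 0, 100, 0, -1, 47, 0, 255, 0, -1, 47, 0, 255, 0, -1, 47, 0, 255, 0, -1, 47, 0, 255, 0, -1, 47, 0, 255, 0, -1, 47, 0, 255, 0, -1, 0, 0, 255, 0, -1, -60, 0, 255, 0, -1, -80, 0, 255, 0, -1, -80, 0])

```text
t: 4.25
ee_pos: [470.5, -89.8, 132.6]
orientation: [3.072, 0.647, 0.008]
ft_force: [0.1, 1.0, -0.2]
width: 19.8
```

Run:
```python
from h import *
o=ctrl.get_obs();print(o["width"])
rel(o,[411,-362,110],-66)
```

```text
19.773406694708584
shift [-164.4  225.    22.5] jaw angle now -66.21
turn about tool z -0.21 or 179.79 q6 54.0
```

Request:
move_arm(increments=[255, -33, 45, 0, 0, 255, -66, 90, 0, 0, 255, -98, 135, 0, 0, 255, -131, 180, 0, 0, 255, -164, 225, 0, 0, 255, -164, 225, 0, 0, 255, -164, 225, 40, 0, 255, -164, 225, 90, 0, 255, -164, 225, 95, 0, 255, -164, 225, 95, 0])

```text
t: 5.5
ee_pos: [411.8, -361.0, 37.4]
orientation: [3.073, 0.649, 0.007]
ft_force: [-0.0, -0.4, 0.2]
width: 19.8
```

Run:
```python
from h import *
im,P,o=shot("wrist","w3.png");print(o["ee_pos"],o["width"],o["ft_force"])
```

```text
[ 411.78342666 -361.02055021   37.36551296] 19.77840857998252 [-0.0328518  -0.39129105  0.15140316]
```

View pics/w3.png

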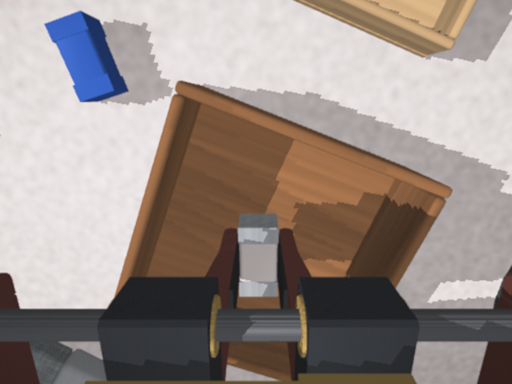

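The stub is in the jaws inside the bin. I'll lower it and release.

Request:
move_arm(increments=[255, 0, 0, 22, 0, 255, 0, 0, 24, 0, 130, 0, 0, 24, 0, 130, 0, 0, 24, 0, 130, 0, 0, 24, 0, 130, 0, 0, -30, 0, 130, 0, 0, -80, 0, 130, 0, 0, -100, 0, 130, 0, 0, -100, 0])

```text
t: 6.68
ee_pos: [412.7, -362.5, 140.2]
orientation: [3.068, 0.647, 0.013]
ft_force: [0.5, 0.4, 0.2]
width: 42.8
```

Run:
```python
from h import *
im,P,o=shot("wrist","w4.png");print(o["ee_pos"],o["width"],o["ft_force"])
rel(o,[470.7,-17.3,130],-107.7)
```

```text
[ 412.67574201 -362.46985282  140.20494903] 42.75637262399239 [0.5020528  0.41439917 0.19774301]
shift [ 192.5 -292.4    9.3] jaw angle now -66.17
turn about tool z 41.53 or -138.47 q6 23.4
```

View pics/w4.png

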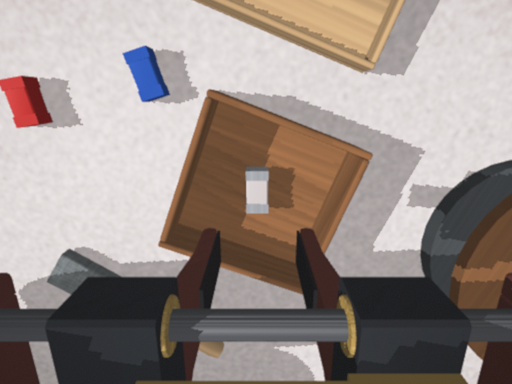

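The stub sits in the bin at (257,190). Next is blade A.

Request:
move_arm(increments=[80, 32, -49, 5, 8, 80, 64, -98, 9, 16, 80, 96, -147, 9, 24, 80, 128, -196, 9, 32, 80, 160, -245, 9, 40, 80, 192, -292, 9, 41.5, 80, 192, -292, 40, 41.5, 80, 192, -292, 60, 41.5, 80, 192, -292, 60, 41.5])

```text
t: 7.85
ee_pos: [467.8, -16.9, 76.0]
orientation: [3.103, -0.482, 0.003]
ft_force: [-0.5, 0.2, 0.1]
width: 60.2
```

Run:
```python
from h import *
im,P,o=shot("wrist","w5.png");print(o["ee_pos"],o["width"],o["ft_force"])
rel(o,[470.7,-17.3,4],-107.7)
```

```text
[467.82409838 -16.87125178  76.01471512] 60.23730550883248 [-0.50850316  0.24889378  0.0513003 ]
shift [ 2.7 -0.6 72. ] jaw angle now -107.64
turn about tool z 0.06 or -179.94 q6 104.3
```

View pics/w5.png

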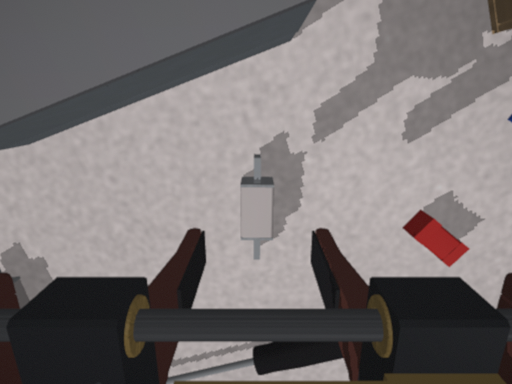

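Request:
move_arm(increments=[80, 3, -1, 40, 0, 80, 3, -1, 70, 0, 80, 3, -1, 71, 0, 80, 3, -1, 71, 0, 255, 3, -1, 71, 0, 255, 3, -1, 71, 0, 255, 3, -1, 71, 0, 255, 3, -1, 71, 0, 255, 3, -1, 71, 0, 255, 3, -1, 30, 0, 255, 3, -1, -30, 0, 255, 3, -1, -40, 0])

```text
t: 9.4
ee_pos: [473.8, -17.1, 120.1]
orientation: [3.103, -0.482, 0.015]
ft_force: [0.2, -0.3, -2.0]
width: 23.8
```

Run:
```python
from h import *
o=ctrl.get_obs();print(o["ee_pos"],o["width"],o["ft_force"])
c=np.array([598,-303]);y=np.array([-.044,.999]);t=c+45*y;print(t)
rel(o,[*t,110],-88)
```

```text
[473.83066781 -17.11303239 120.0626416 ] 23.75681730573289 [ 0.16322667 -0.3199114  -1.9742426 ]
[ 596.02  -258.045]
shift [189.4 192.5  11.8] jaw angle now -107.67
turn about tool z -19.67 or 160.33 q6 104.4
```

Request:
move_arm(increments=[255, 10, 48, 0, -4, 255, 50, 90, 0, -8, 255, 90, 125, 0, -12, 255, 130, 160, 0, -16, 255, 165, 185, 5, -19.5, 255, 189, 192, 10, -19.5, 255, 189, 192, 40, -19.5, 255, 189, 192, 60, -19.5, 255, 189, 192, 60, -19.5])

```text
t: 10.52
ee_pos: [594.1, -256.5, 58.9]
orientation: [3.141, 0.05, 0.007]
ft_force: [-0.0, 0.3, -1.6]
width: 23.5
```

Run:
```python
from h import *
im,P,o=shot("wrist","w6.png");print(o["ee_pos"],o["width"],o["ft_force"])
```

```text
[ 594.06563566 -256.47122343   58.92954981] 23.490391169927097 [-0.03747297  0.33804826 -1.58031773]
```

View pics/w6.png

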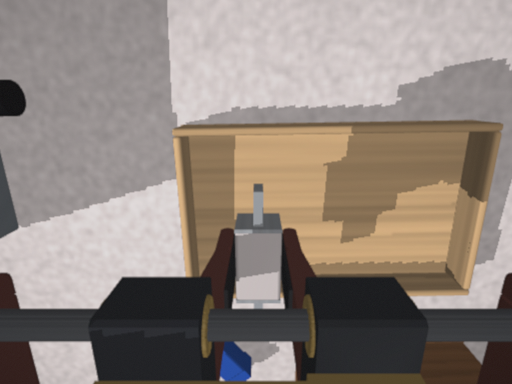

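Run:
```python
from h import *
im,P,o=shot("wrist")
for n,uv in dict(farL=(177,129),farR=(499,123),nearR=(467,292)).items(): print(n,onplane(im,P,uv,30).round(1))
for n,uv in dict(blfar=(258,186),blnear=(259,302)).items(): print(n,onplane(im,P,uv,75).round(1))
```

```text
farL [ 657.1 -205.9   30. ]
farR [ 666.8 -399.4   30. ]
nearR [ 550.  -406.2   30. ]
blfar [ 635.3 -255.3   75. ]
blnear [ 569.6 -257.9   75. ]
```

Request:
move_arm(increments=[255, 4, 0, 30, 0, 255, 4, 0, 46, 0, 255, 4, 0, 47, 0, 255, 4, 0, 47, 0, 150, 4, 0, 47, 0, 150, 4, 0, 47, 0, 150, 4, 0, 47, 0, 150, 4, 0, 0, 0, 150, 4, 0, -50, 0, 150, 4, 0, -90, 0, 150, 4, 0, -110, 0, 80, 4, 0, -110, 0])

```text
t: 12.12
ee_pos: [599.6, -257.2, 172.7]
orientation: [3.138, 0.051, 0.017]
ft_force: [-0.6, -0.7, -0.6]
width: 42.9
```

Run:
```python
from h import *
im,P,o=shot("wrist","w7.png");print(o["ee_pos"],o["width"],o["ft_force"])
im,P,_=shot("top","t7.png");crop(im,100,100,400,270,2.6,"t7c.png")
rel(o,[450,212.3,170],-98.5)
```

```text
[ 599.64075857 -257.19257286  172.71447231] 42.88894297543306 [-0.64106485 -0.68215804 -0.55933569]
shift [-1.344e+02 -4.741e+02 -4.000e-01] jaw angle now -88.15
turn about tool z 10.35 or -169.65 q6 63.8
```

View pics/w7.png

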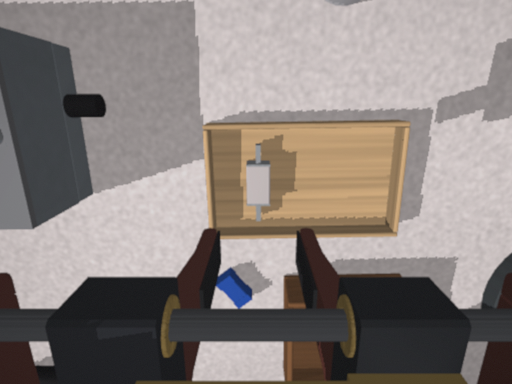

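View pics/t7c.png

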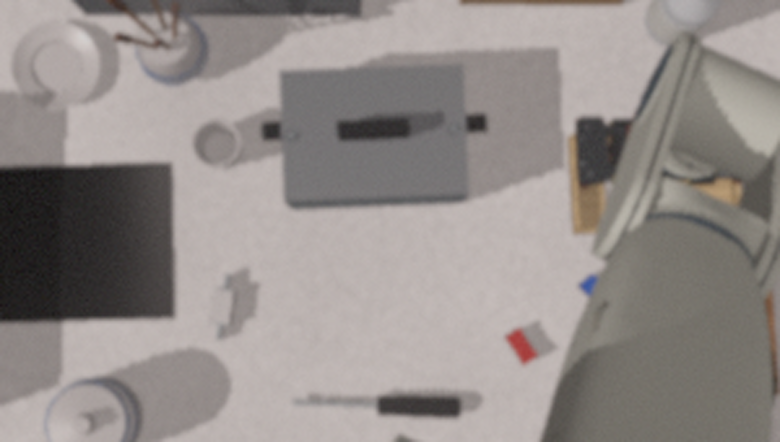

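Request:
move_arm(increments=[80, -17, -59, 0, 2, 80, -34, -118, 0, 4, 80, -51, -177, 0, 6, 80, -68, -236, 0, 8, 80, -85, -295, 0, 10, 80, -102, -354, 0, 10.4, 80, -119, -413, 0, 10.4, 80, -134, -474, 0, 10.4, 80, -134, -474, 50, 10.4, 80, -134, -474, 90, 10.4, 80, -134, -474, 90, 10.4])

```text
t: 13.6
ee_pos: [446.2, 211.6, 74.8]
orientation: [3.128, -0.233, -0.002]
ft_force: [0.2, 0.7, 0.6]
width: 60.2
```

Run:
```python
from h import *
im,P,o=shot("wrist","w8.png");print(o["ee_pos"],o["width"],o["ft_force"])
rel(o,[450,212.3,4],-98.5)
```

```text
[446.15989002 211.5763556   74.75064402] 60.17220414105043 [0.21971628 0.67549735 0.60314571]
shift [ 3.7 -1.7 70.7] jaw angle now -98.52
turn about tool z -0.02 or 179.98 q6 122.9
```

View pics/w8.png

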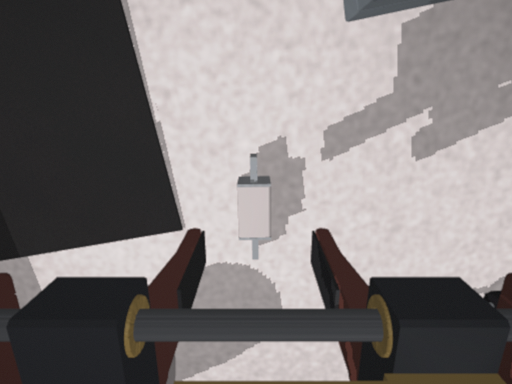

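Request:
move_arm(increments=[80, 4, -2, 40, 0, 80, 4, -2, 69, 0, 80, 4, -2, 70, 0, 80, 4, -2, 70, 0, 255, 4, -2, 70, 0, 255, 4, -2, 70, 0, 255, 4, -2, 70, 0, 255, 4, -2, 70, 0, 255, 4, -2, 70, 0, 255, 4, -2, 30, 0, 255, 4, -2, -30, 0, 255, 4, -2, -80, 0])

```text
t: 15.15
ee_pos: [451.7, 213.6, 158.2]
orientation: [3.129, -0.234, 0.003]
ft_force: [1.3, 0.3, -0.5]
width: 23.7
```

Run:
```python
from h import *
o=ctrl.get_obs();print(o["ee_pos"],o["width"],o["ft_force"])
c=np.array([602,-304]);y=np.array([-.044,.999]);t=c-35*y;print(t)
rel(o,[*t,170],-88)
```

```text
[451.7176764  213.6438516  158.22113612] 23.733542432204818 [ 1.26551503  0.31083175 -0.4724977 ]
[ 603.54  -338.965]
shift [232.3 523.9  -9.5] jaw angle now -98.55
turn about tool z -10.55 or 169.45 q6 122.8
```

Request:
move_arm(increments=[255, 20, 55, -10, -2, 255, 45, 110, -10, -4, 255, 70, 165, -10, -6, 255, 95, 220, -10, -8, 255, 120, 275, -10, -10.5, 255, 145, 330, -10, -10.5, 255, 170, 385, -10, -10.5, 255, 195, 440, -10, -10.5, 255, 220, 495, -10, -10.5, 255, 232, 524, -10, -10.5, 255, 232, 524, 40, -10.5, 255, 232, 524, 90, -10.5])

```text
t: 16.65
ee_pos: [603.3, -340.1, 69.2]
orientation: [3.137, 0.052, 0.003]
ft_force: [-0.4, 0.3, -2.4]
width: 23.7
```

Run:
```python
from h import *
im,P,o=shot("wrist","w9.png");print(o["ee_pos"],o["width"],o["ft_force"])
rel(o,[603.5,-339,11],-88)
```

```text
[ 603.31089807 -340.10420607   69.19592566] 23.689710459000697 [-0.41888073  0.2949094  -2.42269923]
shift [ 0.1 -1.3 58.2] jaw angle now -88.1
turn about tool z -0.1 or 179.9 q6 57.9
```

View pics/w9.png

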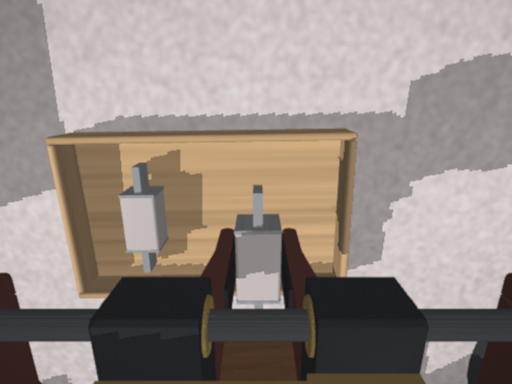

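Request:
move_arm(increments=[255, 0, 0, 40, 0, 255, 0, 0, 57, 0, 255, 0, 0, 58, 0, 255, 0, 0, 58, 0, 150, 0, 0, 58, 0, 150, 0, 0, 58, 0, 150, 0, 0, 58, 0, 150, 0, 0, 0, 0, 150, 0, 0, -50, 0, 150, 0, 0, -100, 0, 150, 0, 0, -150, 0, 80, 0, 0, -200, 0])

```text
t: 18.2
ee_pos: [600.2, -337.3, 264.3]
orientation: [-3.139, -0.053, 0.011]
ft_force: [-0.3, -0.2, 0.7]
width: 42.7
```

Run:
```python
from h import *
im,P,o=shot("wrist","w10.png");print(o["ee_pos"],o["width"],o["ft_force"])
rel(o,[610,32,250],2.2)
```

```text
[ 600.17997552 -337.27435731  264.31932147] 42.72620294090454 [-0.32568157 -0.16366776  0.74713908]
shift [  22.4 -368.7   14.8] jaw angle now -88.07
turn about tool z 89.73 or -90.27 q6 57.8
```

View pics/w10.png

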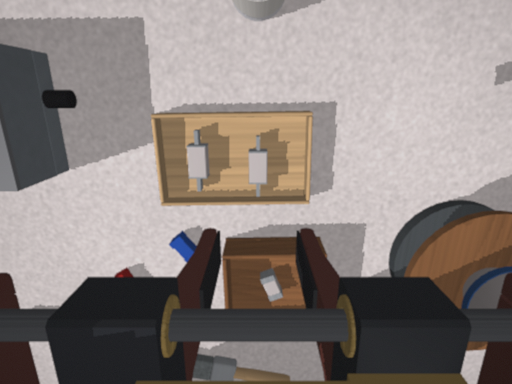

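Both blades are in the tray at (198,160) and (258,165), and the stub is in the bin at (271,285). Now for the cover.

Request:
move_arm(increments=[0, 5, -45, 10, -10, 0, 10, -90, 15, -20, 0, 15, -135, 15, -30, 0, 20, -180, 15, -40, 0, 25, -225, 15, -50, 0, 30, -270, 15, -60, 0, 35, -315, 15, -70, 0, 40, -360, 15, -80, 0, 50, -370, 15, -90.3, 0, 50, -370, 15, -90.3, 0, 50, -370, 15, -90.3])

```text
t: 19.62
ee_pos: [640.4, 31.9, 256.2]
orientation: [2.179, 2.257, -0.002]
ft_force: [0.7, -0.0, 0.5]
width: 88.2
```

Run:
```python
from h import *
im,P,o=shot("wrist","w11.png");print(o["ee_pos"],o["width"],o["ft_force"],np.degrees(o["qpos"][5]))
crop(im,100,50,420,280,2.5,"w11c.png")
```

```text
[640.35138024  31.88272195 256.24253489] 88.21840514506529 [ 0.68836874 -0.04479154  0.54215992] -0.01436895556598571
```

View pics/w11.png

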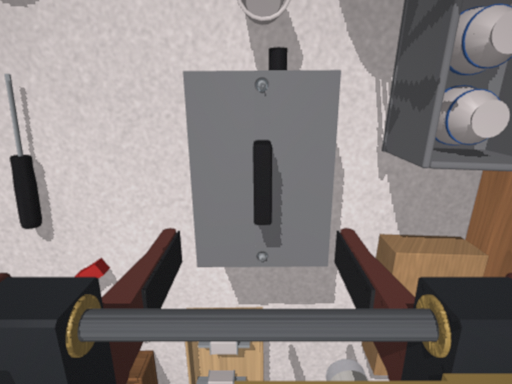

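Run:
```python
from h import *
im,P,o=shot("wrist")
g=cv2.cvtColor(im["frame"],cv2.COLOR_RGB2GRAY)
m=((g<45)*255).astype(np.uint8);m[:130]=0;m[235:]=0;m[:,:240]=0;m[:,290:]=0
c=max(cv2.findContours(m,0,1)[0],key=cv2.contourArea);r=cv2.boundingRect(c);rr=cv2.minAreaRect(c);print(r,rr)
x,y,w,h=r
for z in (132,134):
    print("rib ends/center",onplane(im,P,(x+w/2-.5,y),z).round(1),onplane(im,P,(x+w/2-.5,y+h-1),z).round(1))
a=[onplane(im,P,uv,100) for uv in [(184,71),(340,70),(330,267),(197,267)]]
print(np.round(a,1),np.mean(a,0).round(1))
print("pins",onplane(im,P,(262,83),106).round(1),onplane(im,P,(262,256.5),106).round(1))
top,Pt,_=shot("top")
```

```text
(254, 141, 18, 83) ((262.5, 182.0), (82.0, 17.0), 90.0)
rib ends/center [643.7  74.9 132. ] [646.9  -5.3 132. ]
rib ends/center [643.7  75.1 134. ] [646.8  -4.4 134. ]
[[567.8 133.7 100. ]
 [715.  139.7 100. ]
 [727.3 -70.3 100. ]
 [575.2 -75.4 100. ]] [646.3  31.9 100. ]
pins [641.7 125.3 106. ] [648.7 -56.2 106. ]
```

View pics/w11c.png

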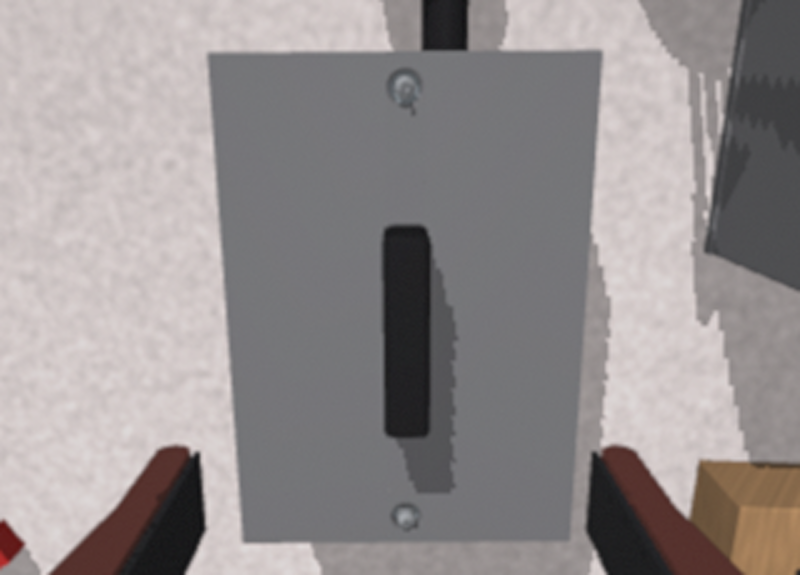

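Run:
```python
from h import *
rel(ctrl.get_obs(),[645.3,34.5,105],2.2)
```

```text
shift [  3.4   4.8 151.1] jaw angle now 2.07
turn about tool z -0.13 or 179.87 q6 -0.1
```

Request:
move_arm(increments=[110, 3, 5, 20, 0, 110, 3, 5, 70, 0, 110, 3, 5, 110, 0, 110, 3, 5, 135, 0, 110, 3, 5, 151, 0, 110, 3, 5, 151, 0, 110, 3, 5, 151, 0])

```text
t: 20.65
ee_pos: [646.3, 34.1, 105.9]
orientation: [2.178, 2.257, -0.001]
ft_force: [-0.2, 0.3, 1.0]
width: 49.5
```

Run:
```python
from h import *
im,P,o=shot("wrist","w12.png");print(o["ee_pos"],o["width"],o["ft_force"])
rel(o,[645.3,34.5,105],2.2)
```

```text
[646.34634344  34.1240307  105.91478614] 49.45684495148852 [-0.22578233  0.28538106  0.95266517]
shift [ 0.4 -1.   0.9] jaw angle now 2.06
turn about tool z -0.14 or 179.86 q6 0.2
```

View pics/w12.png

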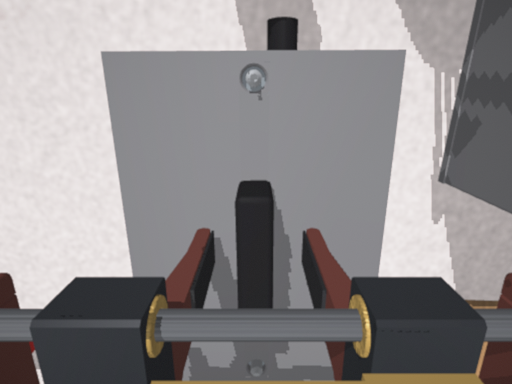

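Request:
move_arm(increments=[110, 0, -1, 1, 0, 255, 0, -1, 1, 0, 255, 0, -1, 1, 0, 255, 0, -1, 1, 0, 255, 0, -1, 1, 0, 255, 0, -1, 1, 0, 255, 0, -1, 1, 0])

```text
t: 21.58
ee_pos: [645.4, 34.1, 105.3]
orientation: [2.177, 2.257, -0.0]
ft_force: [-0.8, 0.4, 1.6]
width: 18.0
```

Run:
```python
from h import *
im,P,o=shot("wrist","w13.png");print(o["ee_pos"],o["width"],o["ft_force"])
rel(o,[645.3,34.5,105],2.2)
```

```text
[645.36737159  34.06423314 105.27635045] 17.97942880913779 [-0.84338763  0.37588646  1.56478943]
shift [ 0.4 -0.1  0.3] jaw angle now 2.07
turn about tool z -0.13 or 179.87 q6 0.2
```

Request:
move_arm(increments=[255, 0, 0, -8, 0, 255, 0, 0, -20, 0, 255, 0, 0, -35, 0, 255, 0, 0, -50, 0, 255, 0, 0, -50, 0, 255, 0, -20, -50, 0, 255, 0, -50, -50, 0, 255, 0, -80, -50, 0, 255, 0, -105, -50, 0, 255, 0, -105, -50, 0])

```text
t: 22.88
ee_pos: [538.4, 30.4, 154.7]
orientation: [2.178, 2.258, -0.002]
ft_force: [0.2, 0.3, -3.3]
width: 17.6
```

Run:
```python
from h import *
im,P,o=shot("wrist","w14.png");print(o["ee_pos"],o["width"],o["ft_force"])
im,P,_=shot("scene","s14.png")
rel(o,[525,401,150],2.2)
```

```text
[538.44198776  30.41003826 154.65906751] 17.64217127240675 [ 0.22588345  0.2769373  -3.29222868]
shift [ 3.708e+02 -1.000e-01  3.200e+00] jaw angle now 2.07
turn about tool z -0.13 or 179.87 q6 0.2
```

View pics/w14.png

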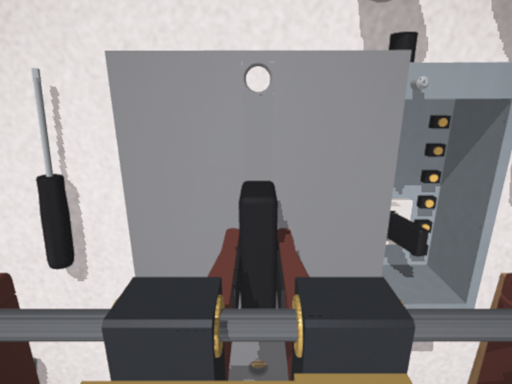

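View pics/s14.png

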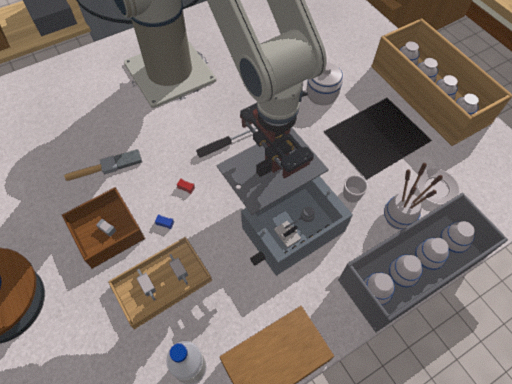

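Request:
move_arm(increments=[255, 25, 0, 3, 0, 255, 65, 0, 3, 0, 255, 110, 0, 3, 0, 255, 155, 0, 3, 0, 255, 200, 0, 3, 0, 255, 245, 0, 3, 0, 255, 290, 0, 3, 0, 255, 330, 0, 3, 0, 255, 358, 0, 3, 0, 255, 371, 0, 20, 0, 255, 371, 0, 50, 0, 255, 371, 0, 60, 0])

```text
t: 24.48
ee_pos: [526.8, 399.2, 90.6]
orientation: [2.178, 2.256, -0.007]
ft_force: [-1.7, -0.1, -2.3]
width: 17.4
```

Run:
```python
from h import *
im,P,o=shot("wrist","w15.png");print(o["ee_pos"],o["width"],o["ft_force"])
im,P,_=shot("scene","s15.png")
rel(o,[525,401,16],2.2)
```

```text
[526.77862648 399.2361816   90.55377879] 17.36848160097458 [-1.74567641 -0.06917856 -2.29062276]
shift [ 2.4 -1.8 74.5] jaw angle now 2.04
turn about tool z -0.16 or 179.84 q6 34.6
```

View pics/s15.png

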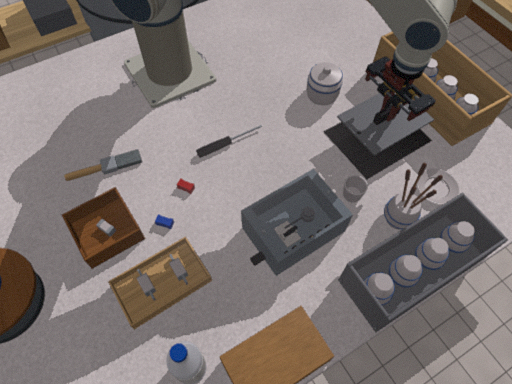

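View pics/w15.png

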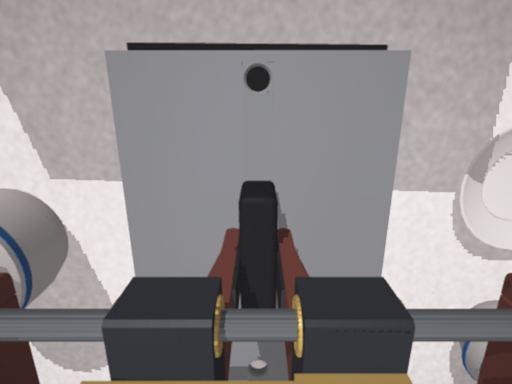

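Request:
move_arm(increments=[255, 2, -2, 35, 0, 255, 2, -2, 60, 0, 255, 2, -2, 70, 0, 255, 2, -2, 74, 0, 255, 2, -2, 74, 0, 255, 2, -2, 75, 0, 255, 2, -2, 75, 0])

```text
t: 25.45
ee_pos: [525.8, 401.3, 17.4]
orientation: [2.178, 2.256, -0.003]
ft_force: [0.4, 0.0, -3.4]
width: 17.9
```

Run:
```python
from h import *
im,P,o=shot("wrist","w16.png");print(o["ee_pos"],o["width"],o["ft_force"],o["t"])
rel(o,[525,401,14.3],2.2)
```

```text
[525.77515769 401.27975287  17.36913857] 17.94750765698469 [ 0.35487063  0.00391447 -3.41537549] 25.45
shift [-0.2 -0.8  3.1] jaw angle now 2.02
turn about tool z -0.18 or 179.82 q6 34.8
```

Request:
move_arm(increments=[255, 0, 0, 2, 0, 255, 0, 0, 3, 0, 255, 0, 0, 4, 0, 255, 0, 0, 4, 0])

```text
t: 26.0
ee_pos: [525.8, 401.2, 14.2]
orientation: [2.178, 2.256, -0.004]
ft_force: [-1.5, -1.7, 6.6]
width: 17.8
```

Run:
```python
from h import *
im,P,o=shot("wrist","w16.png");print(o["ee_pos"],o["width"],o["ft_force"],o["t"])
```

```text
[525.75722473 401.21530908  14.2437441 ] 17.809899076028874 [-1.52608888 -1.67055966  6.62613147] 26.0
```

Request:
move_arm(increments=[110, 0, 0, 3, 0, 110, 0, 0, 3, 0, 110, 0, 0, 3, 0, 110, 0, 0, 3, 0, 110, 0, 0, -20, 0, 110, 0, 0, -70, 0, 110, 0, 0, -120, 0, 110, 0, 0, -160, 0, 110, 0, 0, -200, 0, 110, 0, 0, -200, 0])

```text
t: 27.3
ee_pos: [527.2, 403.8, 220.1]
orientation: [2.177, 2.255, 0.01]
ft_force: [-0.5, 0.3, -0.3]
width: 50.2
```

Run:
```python
from h import *
im,P,o=shot("wrist","w17.png");print(o["ee_pos"],o["width"],o["ft_force"],o["t"])
rel(o,[645,-60,250],2.2)
im,P,_=shot("top","t17.png");crop(im,60,90,400,270,2.3,"t17c.png")
```

```text
[527.15693179 403.81010396 220.07623594] 50.18784708298704 [-0.52560676  0.25933291 -0.26102225] 27.3
shift [-467.7  101.8  -28.6] jaw angle now 2.01
turn about tool z -0.19 or 179.81 q6 34.8
```

View pics/w17.png

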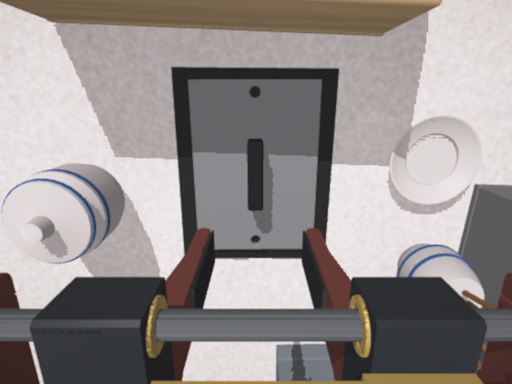

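View pics/t17c.png

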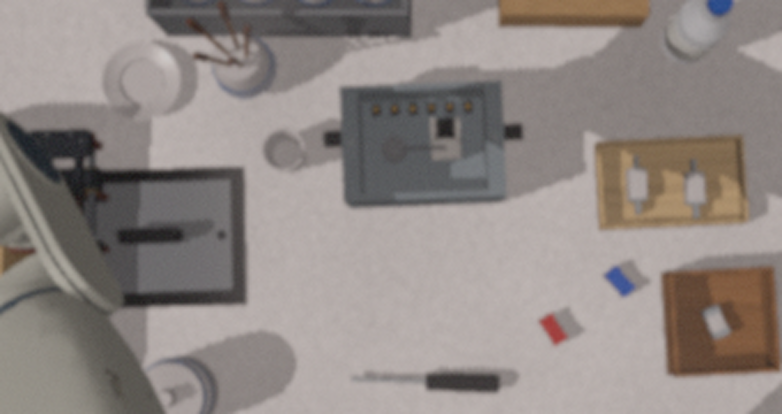

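Run:
```python
from h import *
o=ctrl.get_obs()
rel(o,[620,20,235],-87.8)
```

```text
shift [-385.6   81.4  -17.2] jaw angle now 2.01
turn about tool z 89.81 or -90.19 q6 34.8
```

Request:
move_arm(increments=[110, -40, 8, -17, 10, 110, -85, 17, -17, 20, 110, -130, 26, -17, 30, 110, -175, 35, -17, 40, 110, -220, 45, -17, 50, 110, -265, 55, -17, 60, 110, -310, 65, -17, 70, 110, -350, 75, -17, 80, 110, -385, 81, -17, 90, 255, -385, 81, -17, 90, 255, -385, 81, -17, 90])

```text
t: 28.78
ee_pos: [618.8, 20.9, 233.7]
orientation: [3.137, 0.058, 0.003]
ft_force: [-0.3, -0.5, -0.0]
width: 33.3
```

Run:
```python
from h import *
im,P,o=shot("wrist","w18.png");print(o["ee_pos"],o["width"],o["ft_force"],o["t"])
im,P,_=shot("scene");crop(im,230,160,360,280,5,"s18c.png")
```

```text
[618.79903638  20.93495804 233.73592889] 33.273222983928775 [-0.32952558 -0.45921336 -0.03299309] 28.775
```

View pics/w18.png

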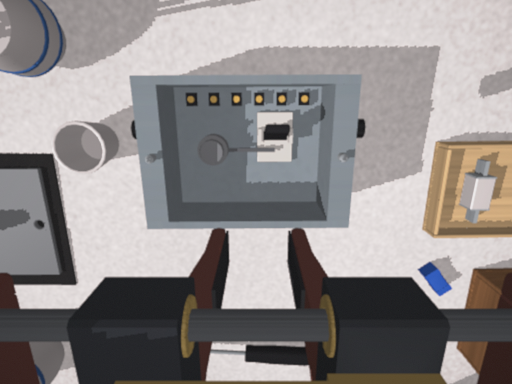

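View pics/s18c.png

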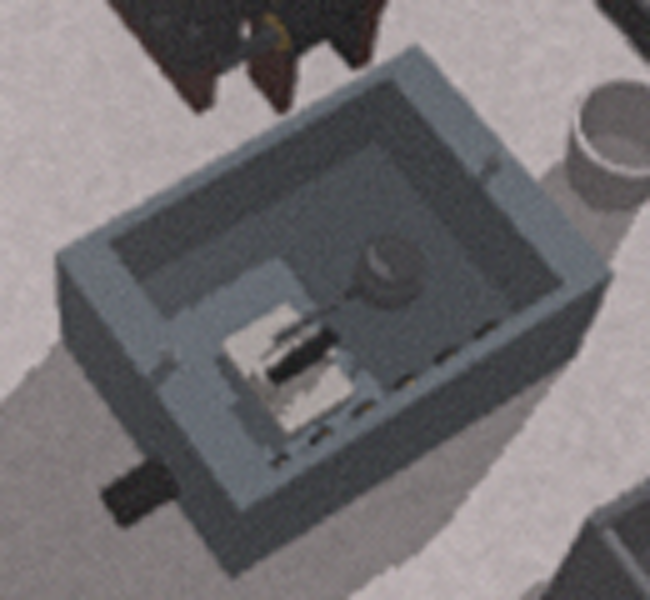

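Run:
```python
from h import *
im,P,o=shot("wrist")
crop(im,170,80,340,220,4.5,"w18c.png")
```

```text
(no output)
```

View pics/w18c.png

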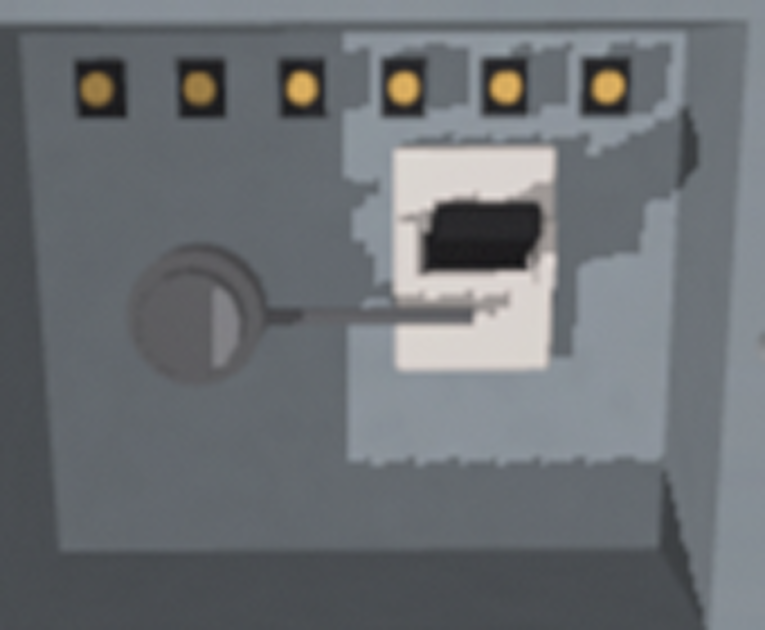

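Run:
```python
from h import *
im,P,o=shot("wrist")
c=lambda u,v:(170+u/4.5,80+v/4.5)
b=onplane(im,P,c(187,325),56);print("button",b.round(1), "dia",onplane(im,P,c(240,325),56)-onplane(im,P,c(133,325),56))
for p in [(435,203),(540,203),(435,235),(540,235)]: print("tip",onplane(im,P,c(*p),87).round(1))
for p in [(425,270),(525,270)]: print("base",onplane(im,P,c(*p),55).round(1))
for p in [(395,147),(555,147),(550,370),(397,370)]: print("plate",onplane(im,P,c(*p),31).round(1))
ang=np.radians(92.2);y=np.array([np.cos(ang),np.sin(ang)]);x=np.array([y[1],-y[0]])
print("button in housing",x@(b[:2]-[645.3,34.3]),y@(b[:2]-[645.3,34.3]))
rel(o,[b[0],b[1],80],-87.8)
```

```text
button [642.7  72.3  56. ] dia [  0.93258479 -25.85212035   0.        ]
tip [676.1  14.8  87. ]
tip [677.   -7.8  87. ]
tip [669.4  14.5  87. ]
tip [670.2  -8.2  87. ]
base [657.8  15.3  55. ]
base [658.7  -8.7  55. ]
plate [685.2  23.4  31. ]
plate [686.7 -16.7  31. ]
plate [630.  -19.4  31. ]
plate [628.6  20.8  31. ]
button in housing -1.1737442636971498 38.10863776769917
shift [ 24.9 -50.5 154.2] jaw angle now -87.86
turn about tool z -0.06 or 179.94 q6 89.0
```

Request:
move_arm(increments=[255, 24, -50, 40, 0, 255, 24, -50, 90, 0, 255, 24, -50, 140, 0, 255, 24, -50, 160, 0, 255, 24, -50, 160, 0, 255, 24, -50, 160, 0])

```text
t: 29.72
ee_pos: [643.5, 71.9, 76.4]
orientation: [3.137, 0.059, 0.01]
ft_force: [0.2, 0.5, 0.4]
width: 0.1
```

Run:
```python
from h import *
im,P,o=shot("wrist","w19.png");print(o["ee_pos"],o["width"],o["ft_force"],o["t"])
rel(o,[642.9,72.3,50],-87.8)
```

```text
[643.48471051  71.93991223  76.43750331] 0.13202702608605563 [0.20619772 0.50139989 0.41255556] 29.725
shift [-0.7 -0.5 26.4] jaw angle now -87.86
turn about tool z -0.06 or 179.94 q6 93.6
```

View pics/w19.png

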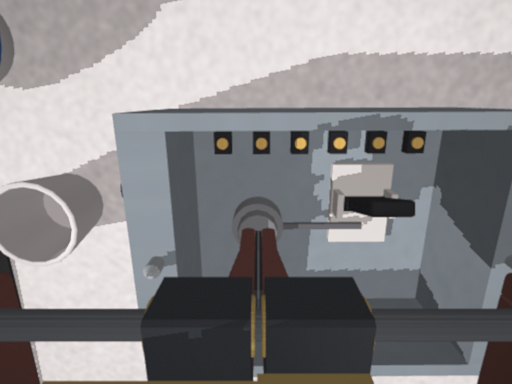

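Request:
move_arm(increments=[255, -1, 0, 12, 0, 255, -1, 0, 20, 0, 255, -1, 0, 24, 0, 255, -1, 0, 26, 0, 255, -1, 0, 27, 0, 255, -1, 0, 27, 0])

```text
t: 30.52
ee_pos: [642.9, 71.7, 49.9]
orientation: [3.137, 0.058, 0.011]
ft_force: [-0.7, 0.1, 4.5]
width: 0.3
```

Run:
```python
from h import *
im,P,o=shot("wrist","w20.png");print(o["ee_pos"],o["width"],o["ft_force"],o["t"])
```

```text
[642.88417911  71.68010147  49.86104848] 0.326506024406723 [-0.70584423  0.12010638  4.52126199] 30.525
```

View pics/w20.png

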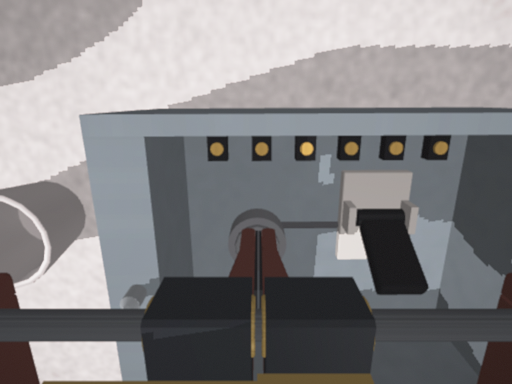

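The lever has dropped; its end shows at (402,288). I'll raise the arm and move over the lever.

Request:
move_arm(increments=[255, 0, 0, -40, 0, 120, 0, 0, -90, 0, 120, -10, 35, -110, 0, 120, -18, 69, -110, 0, 120, -18, 69, -110, 0, 120, -18, 69, -110, 0])

```text
t: 31.32
ee_pos: [626.5, 2.9, 159.7]
orientation: [3.137, 0.058, 0.011]
ft_force: [0.6, -0.0, 0.6]
width: 45.0
```

Run:
```python
from h import *
im,P,o=shot("wrist","w21.png");print(o["ee_pos"],o["width"],o["ft_force"],o["t"])
crop(im,170,90,350,230,4.4,"w21c.png")
```

```text
[626.4773435    2.87949167 159.65005112] 45.041948548301114 [ 0.61248424 -0.00454986  0.63158505] 31.325
```

View pics/w21c.png

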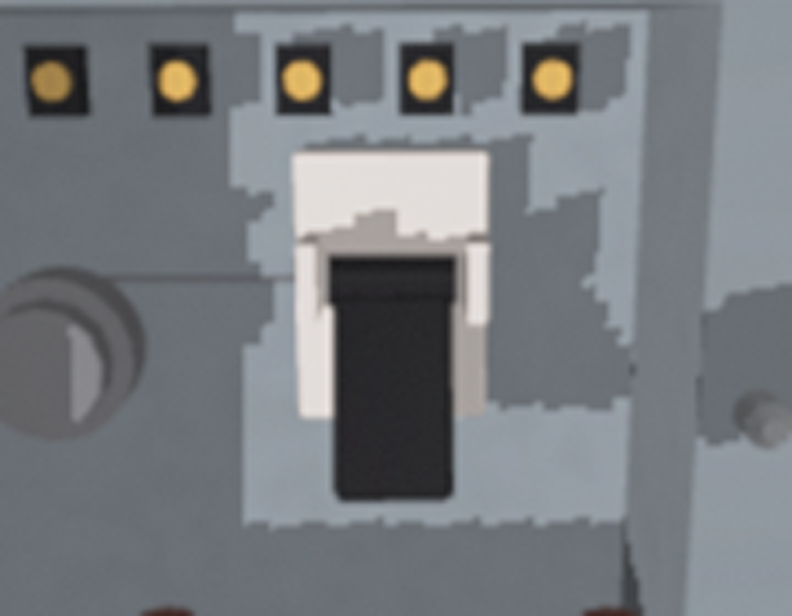

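Run:
```python
from h import *
im,P,o=shot("wrist")
c=lambda u,v:(170+u/4.4,90+v/4.4)
for p,z in [((335,495),65),((453,495),65),((330,300),50),((458,300),50),((330,258),44),((458,258),44),((395,300),50)]: print(p,z,onplane(im,P,c(*p),z).round(1))
```

```text
(335, 495) 65 [622.  13.  65.]
(453, 495) 65 [622.8 -10.   65. ]
(330, 300) 50 [657.8  15.4  50. ]
(458, 300) 50 [658.7 -10.   50. ]
(330, 258) 44 [665.3  15.8  44. ]
(458, 258) 44 [666.2  -9.9  44. ]
(395, 300) 50 [658.3   2.5  50. ]
```

Run:
```python
from h import *
o=ctrl.get_obs()
rel(o,[630.5,1.8,46],-87.8)
for a in range(25,111,10):
    r=34;p=np.array([661.5-r*np.cos(np.radians(a))*.999, 3-r*np.cos(np.radians(a))*.038, 44+r*np.sin(np.radians(a))-12]);
    p0=np.array([630.7,1.8,46.4]);print(a,(p-p0).round(1))
```

```text
shift [  3.1   1.3 113.6] jaw angle now -87.82
turn about tool z -0.02 or 179.98 q6 87.3
25 [ 0.  0. -0.]
35 [3.  0.1 5.1]
45 [6.8 0.3 9.6]
55 [11.3  0.5 13.5]
65 [16.4  0.7 16.4]
75 [22.   0.9 18.4]
85 [27.8  1.1 19.5]
95 [33.8  1.3 19.5]
105 [39.6  1.5 18.4]
```

Request:
move_arm(increments=[120, 3, 1, 40, 0, 120, 3, 1, 80, 0, 120, 3, 1, 105, 0, 120, 3, 1, 113, 0, 120, 3, 1, 113, 0, 120, 3, 1, 113, 0])

```text
t: 32.17
ee_pos: [631.4, 2.3, 47.8]
orientation: [3.137, 0.06, 0.014]
ft_force: [-0.2, 0.1, -0.5]
width: 46.3
```

Run:
```python
from h import *
im,P,o=shot("wrist","w22.png");print(o["ee_pos"],o["width"],o["ft_force"],o["t"])
```

```text
[631.37424608   2.33152096  47.79858243] 46.263455290668134 [-0.22192854  0.11576591 -0.52091692] 32.175
```

View pics/w22.png

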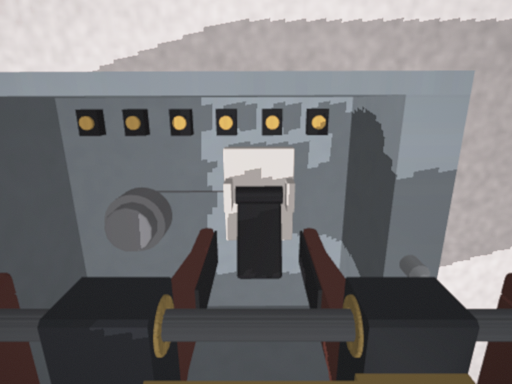

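Request:
move_arm(increments=[255, 0, 0, 1, 0, 255, 0, 0, 1, 0, 255, 0, 0, 1, 0, 255, 0, 0, 1, 0])

```text
t: 32.72
ee_pos: [631.5, 1.8, 47.3]
orientation: [3.136, 0.06, 0.014]
ft_force: [-1.3, -2.8, 3.4]
width: 23.6
```

Run:
```python
from h import *
o=ctrl.get_obs();print(o["ee_pos"],o["width"],o["ft_force"],o["t"])
```

```text
[631.54444824   1.84291332  47.26981877] 23.598885952330097 [-1.3484636  -2.80209203  3.43252645] 32.725
```

Request:
move_arm(increments=[255, 3, 0, -5, 0, 255, 7, 0, -10, 0, 255, 11, 0, -13.5, 0, 255, 16, 0, -16.5, 0, 255, 22, 0, -18.5, 0, 255, 28, 0, -19.5, 0, 255, 34, 0, -19.5, 0, 255, 39, 0, -18.5, 0, 255, 39, 0, -18.5, 0, 255, 39, 0, -18.5, 0])

```text
t: 33.98
ee_pos: [670.9, 3.4, 67.8]
orientation: [3.136, 0.06, 0.016]
ft_force: [-4.4, -2.9, 1.4]
width: 23.1
```

Run:
```python
from h import *
im,P,o=shot("wrist","w23.png");print(o["ee_pos"],o["width"],o["ft_force"],o["t"])
```

```text
[670.87048988   3.39562926  67.77935527] 23.086939982578077 [-4.39884259 -2.89708645  1.42430339] 33.975
```

View pics/w23.png

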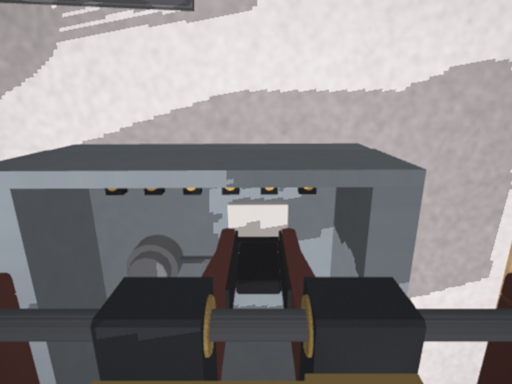

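Request:
move_arm(increments=[120, 39, 0, -18, 0, 120, 0, 0, 0, 0, 120, 0, 0, 0, 0, 120, 0, 0, 0, 0])

```text
t: 34.52
ee_pos: [673.4, 3.7, 69.7]
orientation: [3.137, 0.06, 0.023]
ft_force: [0.4, 1.0, 0.3]
width: 46.6
```

My first row wrongly reused the old offset. It was pulled back at once and the force stayed low. I'll lift clear and check the lever.

Request:
move_arm(increments=[120, -2, 0, -40, 0, 120, -20, 0, -90, 0, 120, -40, 0, -130, 0, 120, -40, 0, -150, 0, 120, -40, 0, -150, 0])

```text
t: 35.15
ee_pos: [634.1, 3.0, 222.8]
orientation: [3.136, 0.06, 0.036]
ft_force: [0.2, -1.0, -0.7]
width: 46.6
```

Run:
```python
from h import *
im,P,o=shot("wrist","w24.png");print(o["ee_pos"],o["width"],o["ft_force"],o["t"])
crop(im,170,80,340,220,4.5,"w24c.png")
top,Pt,_=shot("top","t24.png")
crop(top,190,110,300,190,7,"t24c.png")
```

```text
[634.12961441   2.98276669 222.84927156] 46.56208522570877 [ 0.23988658 -1.02180653 -0.720967  ] 35.15
```

View pics/w24.png

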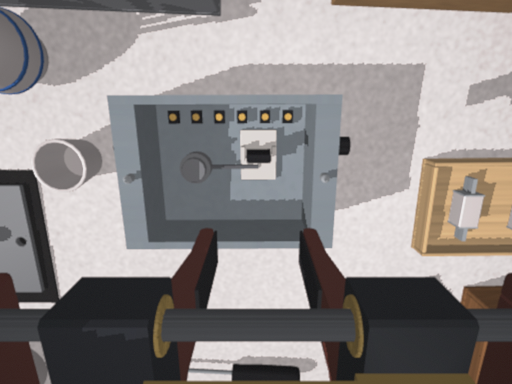

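View pics/w24c.png

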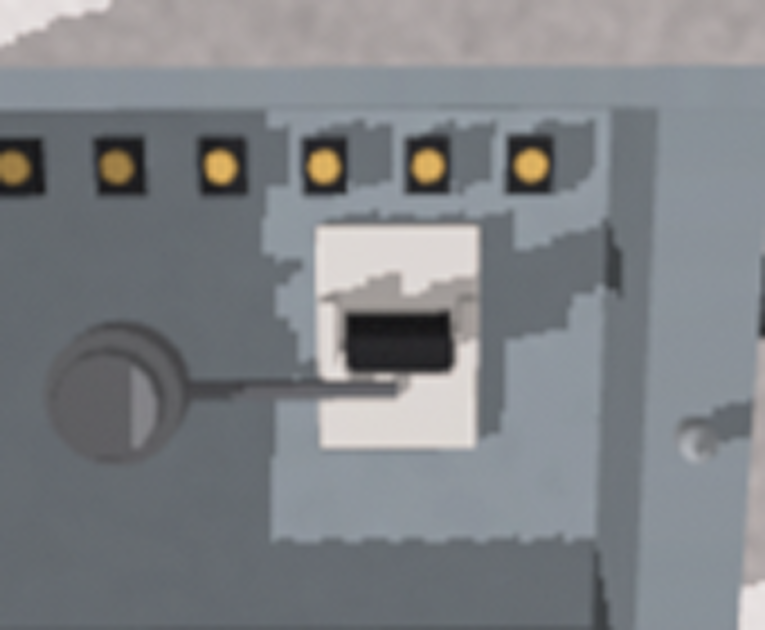

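Run:
```python
from h import *
im,P,o=shot("wrist")
c=lambda u,v:(170+u/4.5,80+v/4.5)
for p in [(350,313),(450,313),(348,368),(450,368)]: print("tip",onplane(im,P,c(*p),87).round(1))
for n in ("t17","t24"):
    t=cv2.imread(f"pics/{n}.png");g=cv2.cvtColor(t,cv2.COLOR_BGR2GRAY)[135:165,242:266]
    m=((g<60)*255).astype(np.uint8);k=max(cv2.findContours(m,0,1)[0],key=cv2.contourArea);print(n,cv2.boundingRect(k),np.mean(k,axis=0))
a=cv2.imread("pics/t17.png")[115:185,200:290];b=cv2.imread("pics/t24.png")[115:185,200:290]
cv2.imwrite("pics/cmp.png",cv2.resize(np.hstack([a,b]),None,fx=4.4,fy=4.4,interpolation=2))
```

```text
tip [668.8  13.4  87. ]
tip [669.5  -7.5  87. ]
tip [657.1  13.5  87. ]
tip [657.9  -8.1  87. ]
t17 (9, 6, 6, 8) [[11.5         9.95454545]]
t24 (0, 17, 1, 3) [[ 0. 18.]]
```

View pics/cmp.png

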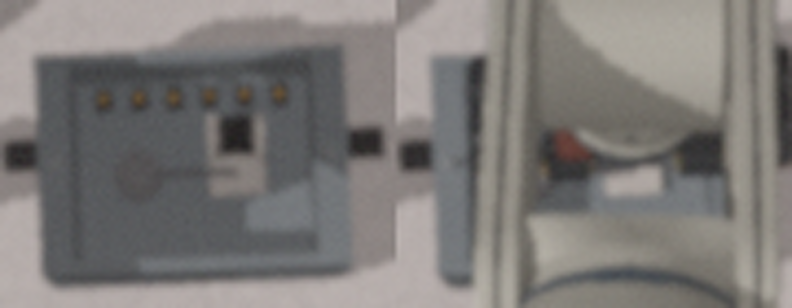

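Run:
```python
from h import *
im,P,o=shot("wrist");print(o["orientation"],o["qvel"].round(3),o["ee_pos"])
crop(im,170,80,340,220,4.5,"w25c.png")
c=lambda u,v:(170+u/4.5,80+v/4.5)
for p in [(317,225),(480,225),(477,448),(320,448)]: print("plate",onplane(im,P,c(*p),31).round(1))
```

```text
[3.13664748 0.05994166 0.02307039] [-0.     0.016  0.011 -0.     0.002 -0.   ] [631.49302093   2.92568789 218.56901403]
plate [681.2  23.3  31. ]
plate [682.7 -16.5  31. ]
plate [626.7 -18.8  31. ]
plate [625.3  21.2  31. ]
```

View pics/w25c.png

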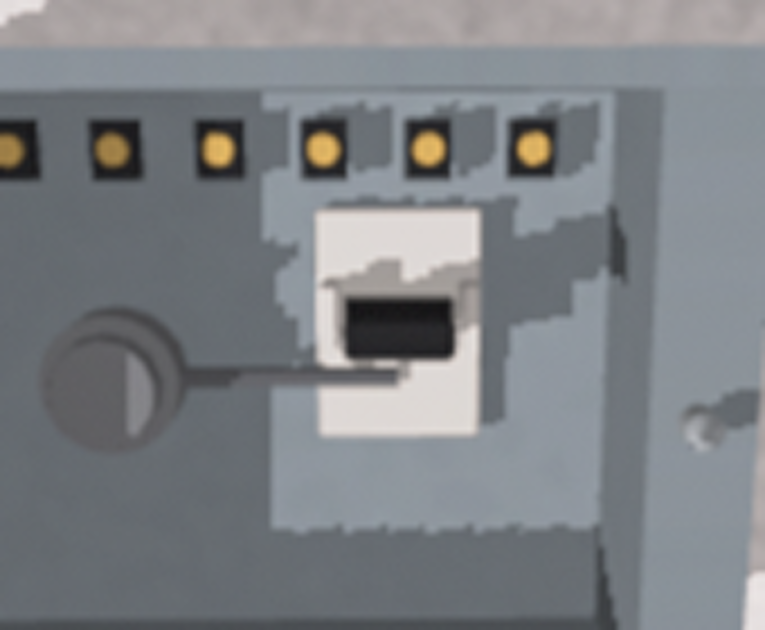

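The arm was still settling, so the measurement was biased. I'll go back to the earlier viewpoint for a like-for-like comparison.

Request:
move_arm(increments=[120, -12, -18, -15, 0, 120, -12, -18, -15, 0, 120, -12, -18, -15, 0, 120, -12, -18, -15, 0, 120, -12, -18, -15, 0])

```text
t: 35.98
ee_pos: [618.3, 20.3, 232.6]
orientation: [3.137, 0.059, 0.021]
ft_force: [-0.1, -0.7, -0.9]
width: 47.0
```

Run:
```python
from h import *
im,P,o=shot("wrist","w26.png");print(o["orientation"],o["ee_pos"])
a=cv2.imread("pics/w18.png")[90:185,220:320];b=cv2.imread("pics/w26.png")[90:185,220:320]
cv2.imwrite("pics/cmp2.png",cv2.resize(np.hstack([a,b]),None,fx=4,fy=4,interpolation=2))
```

```text
[3.13663305 0.05945199 0.0209564 ] [618.25825072  20.27873597 232.61336057]
```

View pics/cmp2.png

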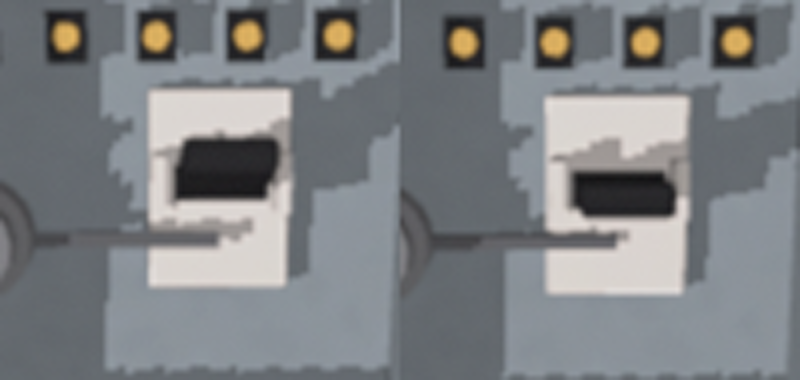

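The lever is not fully up yet: its tip edge is about 6 px lower than before. I'll nudge it to its stop with closed fingers from the -x side.

Run:
```python
from h import *
o=ctrl.get_obs();M=R.from_rotvec(o["orientation"]).as_matrix();print(M.round(4))
rel(o,[630,2.5,76],-87.8)
```

```text
[[ 0.9992  0.0378  0.0134]
 [ 0.0379 -0.9993 -0.0041]
 [ 0.0133  0.0046 -0.9999]]
shift [  9.   17.5 156.8] jaw angle now -87.83
turn about tool z -0.03 or 179.97 q6 88.9
```

Request:
move_arm(increments=[255, 9, 17, 20, 0, 255, 9, 17, 70, 0, 255, 9, 17, 115, 0, 255, 9, 17, 145, 0, 255, 9, 17, 157, 0, 255, 9, 17, 157, 0, 255, 9, 17, 157, 0])

```text
t: 36.9
ee_pos: [631.0, 2.7, 76.9]
orientation: [3.137, 0.059, 0.024]
ft_force: [0.5, 0.6, 0.5]
width: 0.2
```

Run:
```python
from h import *
im,P,o=shot("wrist","w27.png");print(o["orientation"],o["ee_pos"],o["ft_force"],o["width"])
```

```text
[3.13650611 0.0592314  0.02405684] [631.01005952   2.73660806  76.91531648] [0.54477741 0.58569222 0.45100235] 0.17572501322493597
```

View pics/w27.png

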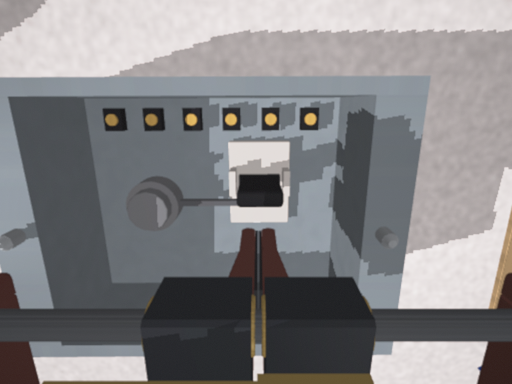

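Request:
move_arm(increments=[255, 8, 0, 0, 0, 255, 13, 0, 0, 0, 255, 16, 0, 0, 0, 255, 19, 0, 0, 0, 255, 21, 0, 0, 0, 255, 21, 0, 0, 0])

```text
t: 37.7
ee_pos: [652.1, 3.7, 77.4]
orientation: [3.136, 0.059, 0.025]
ft_force: [-0.2, -0.6, -0.1]
width: 0.4
```

Run:
```python
from h import *
im,P,o=shot("wrist","w28.png");print(o["orientation"],o["ee_pos"],o["ft_force"],o["width"])
```

```text
[3.13649139 0.05949247 0.02450397] [652.10133441   3.65118099  77.38492818] [-0.24567896 -0.64029917 -0.14589261] 0.4433980689576768
```

View pics/w28.png

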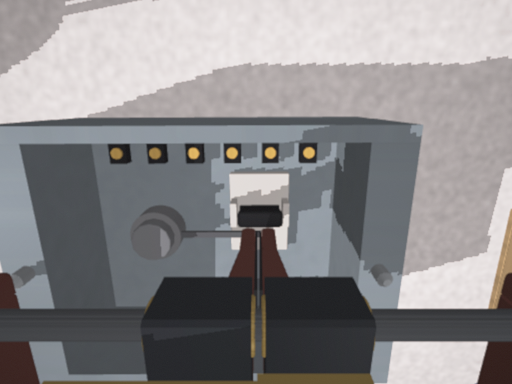

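Request:
move_arm(increments=[255, 2, 0, 0, 0, 255, 4, 0, 0, 0, 255, 6, 0, 0, 0, 255, 6, 0, 0, 0])

```text
t: 38.25
ee_pos: [654.7, 3.7, 77.0]
orientation: [3.137, 0.059, 0.013]
ft_force: [-10.8, -1.0, 8.0]
width: 0.7
```

Run:
```python
from h import *
im,P,o=shot("wrist","w29.png");print(o["orientation"],o["ee_pos"],o["ft_force"],o["width"])
```

```text
[3.1365614  0.05944031 0.01301653] [654.71109097   3.7371896   77.04775338] [-10.83064109  -1.03769394   7.98520069] 0.6961900876197418
```

View pics/w29.png

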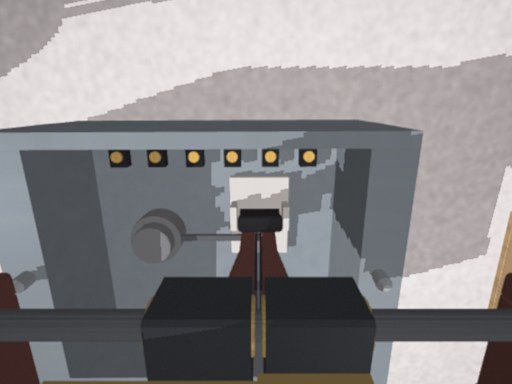

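Request:
move_arm(increments=[255, 4, 0, 0, 0, 255, 6, 0, 0, 0, 255, 6, 0, 0, 0])

```text
t: 38.67
ee_pos: [655.1, 3.8, 77.0]
orientation: [3.137, 0.06, -0.006]
ft_force: [-19.1, -1.5, 18.2]
width: 0.4
```

That is the hard stop: 19 N for 0.4 mm of movement. I'll back off and compare from the reference viewpoint.

Request:
move_arm(increments=[255, -6, 0, 0, 0, 255, -20, 0, 0, 0, 255, -20, 0, -40, 0, 255, -25, -5, -90, 0, 120, -30, -10, -130, 0, 120, -36, -15, -156, 0, 120, -36, -15, -156, 0, 120, -36, -15, -156, 0])

```text
t: 39.67
ee_pos: [618.5, 18.0, 231.8]
orientation: [3.137, 0.06, -0.008]
ft_force: [0.7, 0.1, -0.6]
width: 37.1
```

Run:
```python
from h import *
im,P,o=shot("wrist","w30.png");print(o["orientation"],o["ee_pos"],o["t"])
a=cv2.imread("pics/w18.png")[90:185,220:320];b=cv2.imread("pics/w30.png")[90:185,220:320]
cv2.imwrite("pics/cmp3.png",cv2.resize(np.hstack([a,b]),None,fx=4,fy=4,interpolation=2))
im,P,o=shot("scene","s30.png")
crop(im,230,160,360,280,5,"s30c.png")
```

```text
[ 3.13650109  0.059662   -0.00784102] [618.50035645  17.99831722 231.77426245] 39.675
```

View pics/cmp3.png

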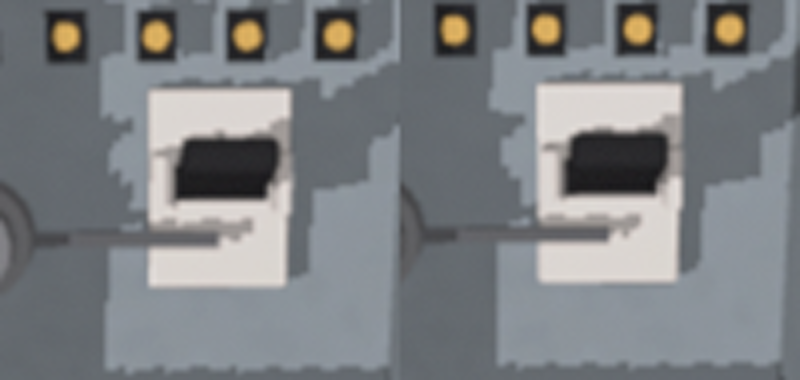

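View pics/s30c.png

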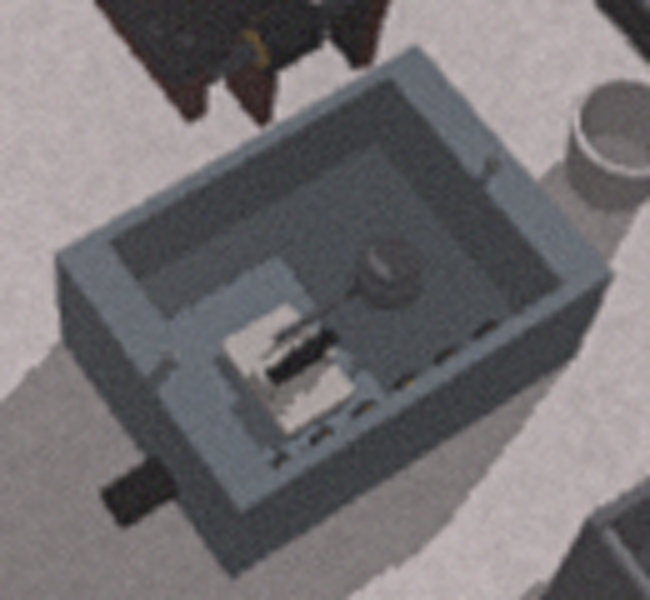

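The lever now matches its initial fully-up state. On to the cover.

Run:
```python
from h import *
rel(ctrl.get_obs(),[525.8,401.2,200],2.05)
```

```text
shift [ -77.8 -386.6   30. ] jaw angle now -87.83
turn about tool z -89.88 or 90.12 q6 88.6
```

Request:
move_arm(increments=[110, -9, -43, 0, -10, 110, -18, -86, 0, -20, 110, -27, -129, 0, -30, 110, -36, -172, 0, -40, 110, -45, -215, 0, -50, 110, -54, -258, 0, -60, 110, -63, -301, 0, -70, 110, -72, -345, 0, -80, 110, -78, -387, 0, -90, 110, -78, -387, 30, -90, 110, -78, -387, 30, -90, 110, -78, -387, 30, -90])

```text
t: 41.28
ee_pos: [525.8, 401.1, 199.7]
orientation: [-2.179, -2.261, 0.014]
ft_force: [0.2, 0.7, 0.4]
width: 50.1
```

Run:
```python
from h import *
im,P,o=shot("wrist","w31.png");print(o["orientation"],o["ee_pos"],o["width"])
g=cv2.cvtColor(im["frame"],cv2.COLOR_RGB2GRAY)
rel(o,[525.8,401.2,14.2],2.05)
```

```text
[-2.17884709 -2.26120711  0.01362764] [525.79276639 401.06354708 199.72972321] 50.11568474937713
shift [  1.1   1.4 185.5] jaw angle now 2.12
turn about tool z 0.07 or -179.93 q6 34.2
```

View pics/w31.png

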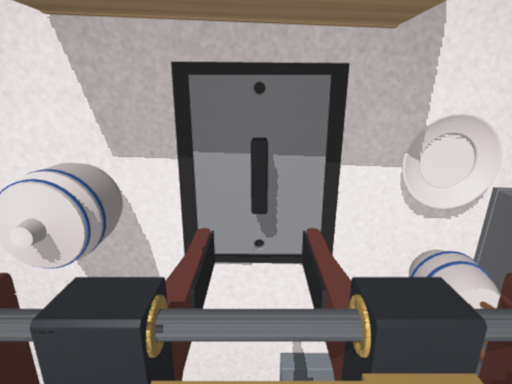

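Request:
move_arm(increments=[110, 1, 1, 40, 0, 110, 1, 1, 90, 0, 110, 1, 1, 135, 0, 110, 1, 1, 165, 0, 110, 1, 1, 175, 0, 110, 1, 1, 175, 0, 110, 1, 1, 175, 0])

```text
t: 42.2
ee_pos: [527.3, 402.1, 27.3]
orientation: [-2.18, -2.261, 0.007]
ft_force: [0.5, 0.6, -0.1]
width: 49.9
```

Run:
```python
from h import *
o=ctrl.get_obs();print(o["orientation"],o["ee_pos"],o["width"],o["ft_force"])
rel(o,[525.8,401.2,14.2],2.05)
```

```text
[-2.17994167 -2.26115512  0.00709828] [527.26981157 402.09940477  27.258526  ] 49.88297110976145 [ 0.45890953  0.63647094 -0.09390004]
shift [-0.8 -1.5 13.1] jaw angle now 2.09
turn about tool z 0.04 or -179.96 q6 34.2
```

Request:
move_arm(increments=[110, -1, -1.5, 8, 0, 110, -1, -1.5, 13, 0, 110, -1, -1.5, 13, 0, 110, -1, -1.5, 13, 0])

```text
t: 42.7
ee_pos: [525.7, 401.1, 14.2]
orientation: [-2.18, -2.261, 0.007]
ft_force: [0.4, -0.2, 0.5]
width: 49.9
```

Run:
```python
from h import *
o=ctrl.get_obs();print(o["orientation"],o["ee_pos"],o["width"],o["ft_force"])
rel(o,[525.8,401.2,14.2],2.05)
```

```text
[-2.1798415  -2.26119882  0.00722484] [525.73806975 401.05158103  14.22072297] 49.92518095182892 [ 0.43401943 -0.17868564  0.48299822]
shift [0.1 0.1 0. ] jaw angle now 2.1
turn about tool z 0.05 or -179.95 q6 34.2
```

Exactly at the earlier grip pose. Closing the jaws.

Request:
move_arm(increments=[255, 0, 0, 0, 0, 255, 0, 0, 0, 0, 255, 0, 0, 0, 0, 255, 0, 0, 0, 0, 255, 0, 0, 0, 0])

```text
t: 43.32
ee_pos: [525.8, 401.1, 14.3]
orientation: [-2.18, -2.261, 0.007]
ft_force: [-0.0, 0.4, 1.7]
width: 17.8
```

Run:
```python
from h import *
o=ctrl.get_obs();print(o["orientation"],o["ee_pos"],o["width"],o["ft_force"])
rel(o,[530,401.2,150],2.05)
```

```text
[-2.1798066  -2.26138634  0.00693626] [525.80765305 401.09054577  14.33777013] 17.79833851565601 [-0.03759077  0.38640549  1.6932    ]
shift [  -0.4    3.7 -135.7] jaw angle now 2.1
turn about tool z 0.05 or -179.95 q6 34.2
```

Request:
move_arm(increments=[255, 0, 0, -8, 0, 255, 0, 0, -25, 0, 255, 0, 0, -55, 0, 255, 0, 0, -90, 0, 255, 0, 0, -120, 0, 255, 0, 0, -138, 0, 255, 0, 0, -140, 0, 255, 0, 0, -140, 0])

```text
t: 44.32
ee_pos: [525.7, 401.1, 153.5]
orientation: [-2.18, -2.261, 0.009]
ft_force: [1.0, -0.1, -3.0]
width: 17.8
```

Run:
```python
from h import *
im,P,o=shot("wrist","w32.png");print(o["orientation"],o["ee_pos"],o["width"],o["ft_force"])
rel(o,[545,32,155],2.05)
```

```text
[-2.17964457 -2.26120115  0.00913589] [525.7495834  401.05402302 153.52920741] 17.82414719977875 [ 1.00284265 -0.09024398 -3.03301993]
shift [-3.695e+02  5.700e+00 -2.000e-01] jaw angle now 2.1
turn about tool z 0.05 or -179.95 q6 34.2
```

View pics/w32.png

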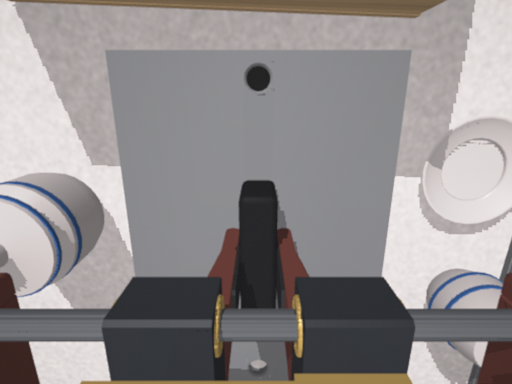

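Request:
move_arm(increments=[255, -20, 1, 0, 0, 255, -60, 1, 0, 0, 255, -105, 2, 0, 0, 255, -150, 2, 0, 0, 255, -195, 3, 0, 0, 255, -240, 4, 0, 0, 255, -285, 5, 0, 0, 255, -325, 5, 0, 0, 255, -355, 6, 0, 0, 255, -369, 6, 0, 0, 255, -369, 6, 0, 0, 255, -369, 6, 0, 0])

```text
t: 45.88
ee_pos: [544.9, 33.1, 154.3]
orientation: [-2.179, -2.261, 0.01]
ft_force: [0.0, 0.5, -2.9]
width: 17.9
```

Run:
```python
from h import *
im,P,o=shot("wrist","w33.png");print(o["orientation"],o["ee_pos"],o["width"],o["ft_force"])
rel(o,[645.4,34.1,150],2.07)
```

```text
[-2.17876447 -2.26123051  0.01049986] [544.89543819  33.07147562 154.25814983] 17.854313409891805 [ 0.01015049  0.45731473 -2.86501389]
shift [ -2.7 100.5   3.7] jaw angle now 2.13
turn about tool z 0.06 or -179.94 q6 0.4
```

View pics/w33.png

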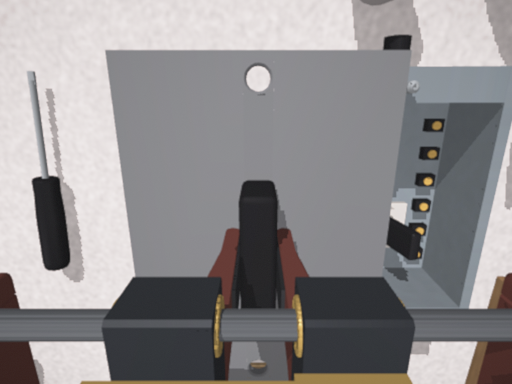

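Request:
move_arm(increments=[255, -1, 20, 4, 0, 255, -1, 50, 4, 0, 255, -2, 80, 4, 0, 255, -3, 96, 4, 0, 255, -3, 100.5, 4, 0, 255, -3, 100.5, 4, 0, 255, -3, 100.5, 4, 0])

```text
t: 46.8
ee_pos: [644.6, 34.4, 149.6]
orientation: [-2.177, -2.262, 0.011]
ft_force: [-0.3, -0.0, -3.3]
width: 17.8
```

Run:
```python
from h import *
im,P,o=shot("wrist","w34.png");print(o["orientation"],o["ee_pos"],o["width"],o["ft_force"])
rel(o,[645.4,34.1,122],2.07)
```

```text
[-2.17732367 -2.26188655  0.01141312] [644.59863174  34.35121244 149.59631254] 17.81372473146003 [-0.26682246 -0.03827631 -3.28690886]
shift [-0.2  1.  27.6] jaw angle now 2.18
turn about tool z 0.11 or -179.89 q6 0.0
```

View pics/w34.png

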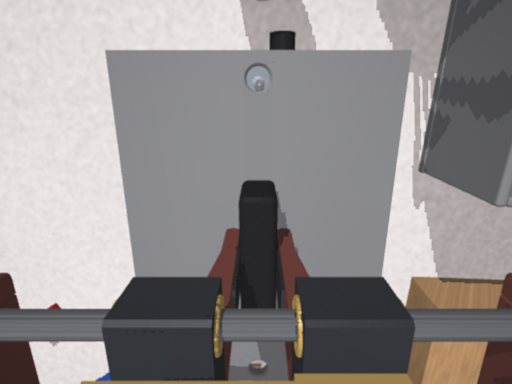

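Request:
move_arm(increments=[255, 0, 1, 12, 0, 255, 0, 1, 22, 0, 255, 0, 1, 27, 0, 255, 0, 1, 28, 0, 255, 0, 1, 28, 0, 255, 0, 1, 28, 0])

```text
t: 47.6
ee_pos: [645.8, 34.2, 122.1]
orientation: [-2.178, -2.262, 0.01]
ft_force: [0.9, 0.3, -3.4]
width: 17.6
```

Run:
```python
from h import *
im,P,o=shot("wrist","w35.png");print(o["orientation"],o["ee_pos"],o["width"],o["ft_force"])
rel(o,[645.4,34.1,105.3],2.07)
```

```text
[-2.17792241 -2.26223124  0.01040463] [645.80730139  34.18039454 122.05570831] 17.602695975163382 [ 0.89681296  0.27999229 -3.35351059]
shift [-0.  -0.3 16.8] jaw angle now 2.17
turn about tool z 0.1 or -179.9 q6 0.1
```

View pics/w35.png

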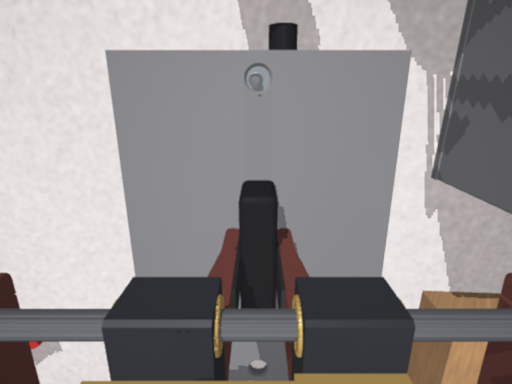

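Request:
move_arm(increments=[255, 0, 0, 4, 0, 255, 0, 0, 8, 0, 255, 0, 0, 11, 0, 255, 0, 0, 14, 0, 255, 0, 0, 16, 0, 255, 0, 0, 16, 0, 255, 0, 0, 16, 0])

```text
t: 48.52
ee_pos: [645.8, 34.1, 106.1]
orientation: [-2.178, -2.262, 0.01]
ft_force: [-0.3, 0.1, -2.8]
width: 18.1
```

Run:
```python
from h import *
im,P,o=shot("wrist","w36.png");print(o["orientation"],o["ee_pos"],o["width"],o["ft_force"])
rel(o,[645.4,34.1,105.3],2.07)
```

```text
[-2.1779553  -2.26230406  0.01034274] [645.75709043  34.11738403 106.13846258] 18.125032602183104 [-0.26252204  0.10116396 -2.7693533 ]
shift [-0.  -0.4  0.8] jaw angle now 2.18
turn about tool z 0.11 or -179.89 q6 0.1
```

View pics/w36.png

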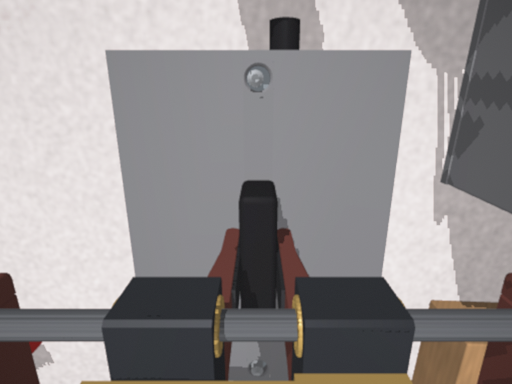

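Both pins are in their holes. Easing it down to contact before releasing.

Request:
move_arm(increments=[255, 0, 0, 1, 0, 255, 0, 0, 1.5, 0, 255, 0, 0, 1.5, 0, 110, 0, 0, 1, 0, 110, 0, 0, 1, 0, 110, 0, 0, 1, 0, 110, 0, 0, 0, 0])

```text
t: 49.45
ee_pos: [645.8, 34.1, 106.0]
orientation: [-2.178, -2.262, 0.01]
ft_force: [-0.0, -0.0, 0.1]
width: 49.7
```

Request:
move_arm(increments=[110, 0, 0, -15, 0, 110, 0, 0, -50, 0, 110, 0, 0, -100, 0, 110, 0, 0, -140, 0, 110, 0, 0, -152, 0, 110, 0, 0, -152, 0, 110, 0, 0, -152, 0])

```text
t: 50.32
ee_pos: [645.5, 34.7, 256.2]
orientation: [-2.176, -2.261, 0.014]
ft_force: [-0.4, -0.2, -0.8]
width: 50.0
```

Run:
```python
from h import *
im,P,o=shot("wrist","w37.png");print(o["orientation"],o["ee_pos"],o["width"],o["ft_force"])
crop(im,100,40,420,280,2.4,"w37c.png")
im,P,_=shot("scene","s37.png");crop(im,220,140,380,290,5,"s37c.png")
```

```text
[-2.17640875 -2.2607929   0.0138683 ] [645.54804997  34.67532949 256.17264273] 50.002604236614985 [-0.35448846 -0.19656973 -0.80808516]
```

View pics/w37c.png

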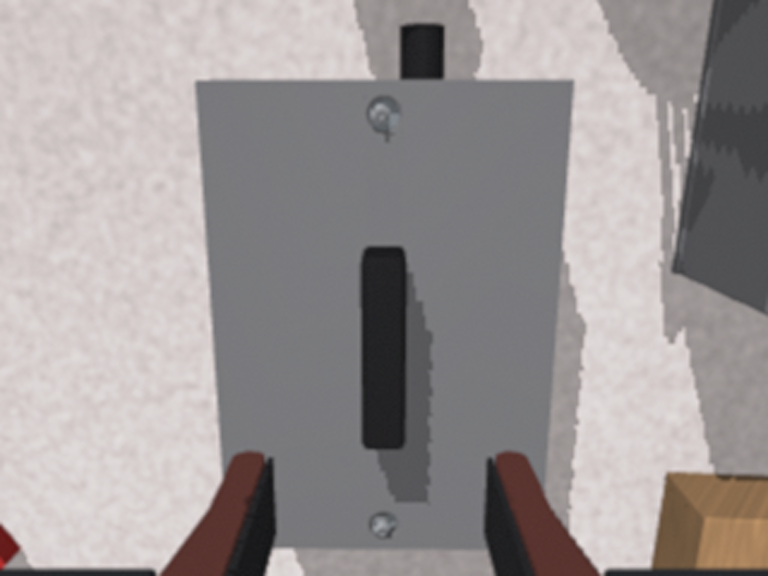

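View pics/s37.png

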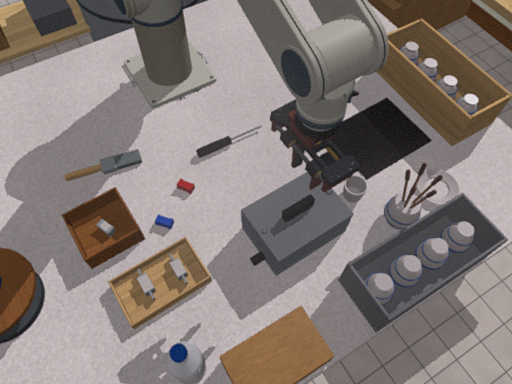

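Request:
move_arm(increments=[110, -40, -20, -20, 0, 110, -80, -40, -20, 0, 110, -120, -70, -20, 0, 110, -150, -110, -20, 0, 110, -150, -150, -20, 0, 110, -150, -150, -20, 0, 110, -150, -150, -20, 0])

```text
t: 51.3
ee_pos: [502.2, -120.8, 277.7]
orientation: [-2.176, -2.261, 0.014]
ft_force: [0.9, -0.8, -0.3]
width: 50.1
```

Run:
```python
from h import *
im,P,o=shot("scene","s38.png");print(o["ee_pos"],o["t"],o["ft_force"])
a=cv2.imread("pics/scene0.png")[160:285,230:365];b=cv2.imread("pics/s38.png")[160:285,230:365]
cv2.imwrite("pics/cmp4.png",cv2.resize(np.hstack([a,b]),None,fx=2.9,fy=2.9,interpolation=2))
ga=cv2.cvtColor(a,6).astype(np.float32);gb=cv2.cvtColor(b,6).astype(np.float32)
print(cv2.phaseCorrelate(ga[40:,:100],gb[40:,:100]), np.abs(ga-gb)[40:,:].mean())
t,P,o=shot("top","t38.png");crop(t,110,100,410,260,2.6,"t38c.png")
crop(im,50,180,230,330,4,"s38t.png")
```

```text
[ 502.24734497 -120.83715178  277.70899692] 51.3 [ 0.90228896 -0.77611178 -0.25441039]
((0.10756004049834189, 0.03310920530137906), 0.9684813345803155) 6.486013
```

View pics/cmp4.png

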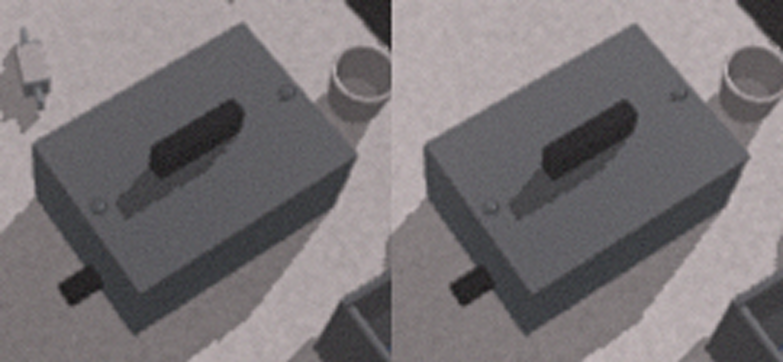

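View pics/s38t.png

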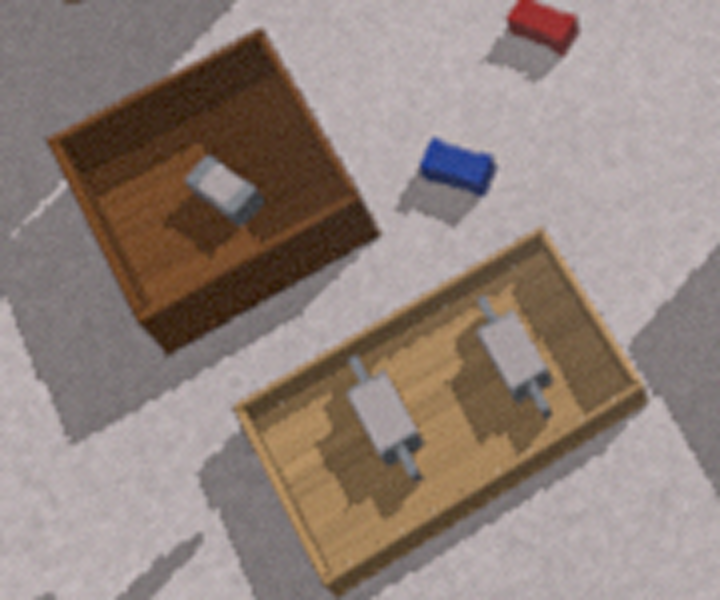

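View pics/t38c.png

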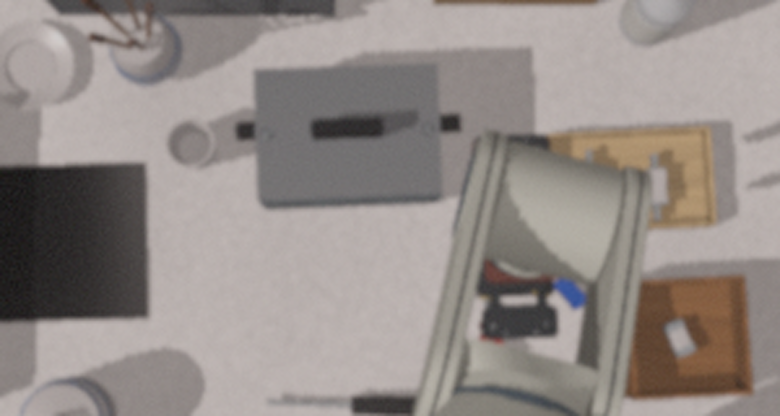

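Run:
```python
from workcell import ctrl
print(ctrl.close_job())
```

```text
the job is handed in; nothing more can be done
None
```

I did the whole job and handed it in at about 51 s; `close_job` gives no verdict.

- **Fuses:** Three were out. Both bladed fuses are in the long tray and the one white stub is in the square box. I left the red and blue look-alikes, the jar, the pot and the cup alone.
- **Cover off and button:** I laid the cover flat on the mat and let go. Pressing the test button made the lever drop.
- **Lever:** My first lift left it about 0.15 rad short of fully up, which showed when I compared pictures. One move also briefly used a wrong offset while the jaws were opening; the force stayed low. I then pushed the lever to its stop with closed fingers (19 N for 0.4 mm of movement). From the same viewpoint, it then matched its picture from before the test.
- **Last checks:** I refitted the cover over both pins. Its position in the scene camera matches the starting picture to about 0.1 px. I let go at a tool height of 106 mm, 0.7 mm above where I first gripped it, and the force read near zero. The lever was still up in the last picture before the cover went over it, but I could not see it afterwards. The fuses were still in place and the arm was clear of everything.

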